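# Set up used roller shafts on the checking stand

## Robot

A 6-joint arm with a two-finger parallel gripper is mounted at the origin on the work surface. World frame = base frame: x ahead of the robot, y to its left, z up, the work surface at z = 0. Lengths are in m, angles in degrees, forces in N, time in s.
With the tool pointing down it reaches from about 0.325 to 0.9 m from the base axis. Payload 3.5 kg.
Tool frame: the origin (TCP) lies midway between the tips of the shut fingers; the grasp point (between the pads) lies hold_point_z behind it (hold_point_z is the distance from the TCP to the grasp point, in m); z points along the fingers, y is the line along which they close (so a half turn about z gives the same grasp; the last joint's range is limited). The gripper opens to 85 mm and grips with 20 to 120 N. Pads are 22 mm wide; open, the fingers measure 114 mm over their backs; the gripper's body (76 mm by 85 mm) begins 54 mm behind the grasp point. The pads swing forward as they close: fully open they stand 13 mm farther back than shut.
Start: joints at [-74.565, 15.837, -1.513, 72.651, 0, 84.076], TCP at [0.228, -0.582, 0.205] pointing down, gripper open.
Joint ranges: [-178.77, 178.77], [-48.84, 107.48], [-61.69, 71.31], [-111.58, 123.2], [-90, 87.43], [-180, 180]. Speed limits (degrees/s): [147.25, 147.25, 180, 180, 180, 180].

## Interface

Orientations are given as [roll, pitch, yaw] about the fixed x, y, z axes, in that order (R = Rz(yaw) Ry(pitch) Rx(roll)).
In Python, from workcell import * gives the robot as it stands.
- The arm moves only by the tool play_rows, never from a script. Its argument "motion" is a list of rows, each a list of 6 numbers: the shift along the tool's x, y, z in mm, then the turn, a rotation vector about the tool's x, y, z in rad. In form: [[x, y, z, wx, wy, wz], ...]. A call has exactly 5 rows; each row is the pose to reach, as a shift and turn from the pose commanded when the call began, along the tool's axes at that moment; what a row does not reach only later rows make up. A row lasts 1/10 s, in which the tool goes at most 50 mm and 8.59 degrees, less where a joint would pass 70% of its speed; a pose out of reach is approached as far as the arm can. A call with a gripper value outside its range is refused whole. "hand" is the closure, from -1 (fully open) to 1 (shut), set as the call begins (left out, the last holds). The fingers move at their own pace and stop on an object; "force" is the grip in N (left out, the last holds). Time passes only in rows, so rows that repeat a pose let the fingers close, or fill a call up. It gives the time, the measured TCP pose, the force, the opening and the grip force at its end, in the units of the state.
- state(): the state, without advancing time (a new reading comes with each control period).
- get_image(name): name is "scene" or "top"; returns the picture (480x640x3 uint8, blue, green, red); there is no depth.
- calibration(name): a dict with "fx", "fy", "cx", "cy" (pixels), "xyz" and "attitude" of the camera in the world. Camera axes: x right, y up, looking along -z (the intrinsics and any distortion apply to the point x, -y, -z); pixel columns grow to the right and rows downward; lengths in m; the calibration is good to about 2 mm. A picture is of the moment at which its call begins. calibration takes no time and is no camera call.
- close_job(): hands the job in; it is judged then, once.
Trained networks look in the newest picture that a camera, given by its name, has taken for a name from the list of things; names that differ only in an ending like _2 or _b are one class to them, and where a whole thing is asked for, a point or a joint stands for the part that bears it (a point fixed in the world has none). Each returns a list of dicts, best first, with "score" (0 to 1); they miss things now and then, are a little off and sometimes report something else, mostly with a low value. They report only what shows in the picture. A call takes as long as a camera call. They do not tell look-alikes from the thing itself.
- look_for(camera, thing): "location" ([x, y, z] in m, in world coordinates, good to about 4 mm: the middle of the surface that is visible of it).
The state is a dict: "t": time; "qpos": joint angles; "joint_velocities": joint speeds; "effort": joint torques, N m; "tcp_pos": TCP position; "ee_rot": TCP orientation; "wrist_force": force on the tool from outside, world axes, zero at the start; "moment": the same for the moment, N m; "grip_width": finger opening in m; "grasp_force": force on a finger pad.
Only numpy, scipy, OpenCV 4.12 (cv2) and the standard library are available. Lean on these libraries where they do the work, as an engineer would, in place of code of your own. Each camera call takes 0.05 s, during which the arm holds its last target. There are 200 camera calls.

## Task

A customer wants to look over the used roller shafts. Slide the transport lock on the checking stand fully open, then draw the tailstock all the way back, lay every shaft on the table into a station of its own (any free one) and run the tailstock up so that all are held between the centre points; then slide the lock fully home to locked, and last swing the magnifier over so that its lens stays above the middle of the stations. Leave the other goods on the table where they are.

Things in the scene. Friction and masses are not known exactly. Their poses are not given: they have to be found in the camera images.
- stand: the checking stand: plywood base 385 x 300 x 15 mm fixed on the table, origin on the table under the middle of the stations. x: away from the robot, y: from tailstock to headstock, z up. Green headstock block at y 90 to 120 mm, 87 mm high, with four fixed points looking to -y, tips at y = 62 mm. Four stations side by side at x = -84, -28, 28, 84 mm; magnifier post at x 170, y 98 mm, 230 mm high
- tailstock (a joint): slide of the tailstock, a green beam 202 mm wide, 88 mm high, with four points looking to +y: 0 = fully back (stop), grows in m towards the headstock, stop at 0.052; 0.040 when it holds shafts between the points. At 0 its tips are at stand y = -102 mm: a shaft goes in from above, middle at stand y = -19 mm (+-8). Stiff (4 N, up to 15 N to lift four shafts), stays where left. Starts part way up
- tail_grip (a point): mid-height of the black upright round grip on the tailstock (18 mm diameter, 40 mm tall, 128 mm above the table at its top); moves with the tailstock along the stand's y
- lock (a joint): transport lock of the tailstock, a black grip on a track on the robot's side of the base plate: 0 = open (end stop towards stand -y), 0.060 m = locked (end stop towards +y). About 2.5 N to move, stays where it is left. Starts at or near locked
- lock_grip (a point): centre of the lock's grip, an upright block 30 mm (x) x 16 mm (y) x 30 mm tall; its top is 15 mm above this point, a 40 mm wide foot begins 17 mm below it. Slides along the stand's y
- magnifier (a joint): hinge of the magnifier arm on its upright post, rad, grows counter-clockwise seen from above, range -0.2 to 1.9; at 1.5 the lens is over the middle of the stations. Stiff (about 0.5 N m), stays where it is left
- lens (a point): centre of the magnifier's lens (round, 102 mm over the white rim, level, 240 mm above the table), 196 mm from the pivot
- lens_peg (a point): middle of the upright black round peg at the far rim of the lens by which it is swung (14 mm diameter; free above the rim for 18 mm below and 18 mm above this point), 261 mm from the pivot and 268 mm above the table
- middle (a point): the point on the centre-line level in the middle of the four stations, over which the lens is to stand
- lens_pivot (a point): axis of the magnifier's hinge, on top of the post at the far side of the stand
- station0 (a point): the station nearest the robot: the point on the centre line, 65 mm above the table, where the middle of a held shaft is. Two black open V rests (8 mm wide, mouth 31 mm, at stand y = +30 and -50 mm) carry a loose shaft along y with its axis 63 mm above the table; the points then enter its ends and lift it 2 mm
- station1 (a point): the station second from the robot: the point on the centre line, 65 mm above the table, where the middle of a held shaft is. Two black open V rests (8 mm wide, mouth 31 mm, at stand y = +30 and -50 mm) carry a loose shaft along y with its axis 63 mm above the table; the points then enter its ends and lift it 2 mm
- station2 (a point): the station third from the robot: the point on the centre line, 65 mm above the table, where the middle of a held shaft is. Two black open V rests (8 mm wide, mouth 31 mm, at stand y = +30 and -50 mm) carry a loose shaft along y with its axis 63 mm above the table; the points then enter its ends and lift it 2 mm
- station3 (a point): the station farthest from the robot: the point on the centre line, 65 mm above the table, where the middle of a held shaft is. Two black open V rests (8 mm wide, mouth 31 mm, at stand y = +30 and -50 mm) carry a loose shaft along y with its axis 63 mm above the table; the points then enter its ends and lift it 2 mm
- shaft0_mid (a point): a used roller shaft (may be absent): steel tube 20 mm in diameter, 140 mm long, hollow at both ends (12 mm holes, 12 mm deep), with a grey square boss 26 x 26 mm, 30 mm long, round its middle, to grip it by; about 130 g. This point is its centre, 13 mm above the table as it lies there; its y axis runs along the shaft. All shafts are alike, either way round
- shaft1_mid (a point): a used roller shaft (may be absent): steel tube 20 mm in diameter, 140 mm long, hollow at both ends (12 mm holes, 12 mm deep), with a grey square boss 26 x 26 mm, 30 mm long, round its middle, to grip it by; about 130 g. This point is its centre, 13 mm above the table as it lies there; its y axis runs along the shaft. All shafts are alike, either way round
- shaft2_mid (a point): a used roller shaft (may be absent): steel tube 20 mm in diameter, 140 mm long, hollow at both ends (12 mm holes, 12 mm deep), with a grey square boss 26 x 26 mm, 30 mm long, round its middle, to grip it by; about 130 g. This point is its centre, 13 mm above the table as it lies there; its y axis runs along the shaft. All shafts are alike, either way round
- shaft3_mid (a point): a used roller shaft (may be absent): steel tube 20 mm in diameter, 140 mm long, hollow at both ends (12 mm holes, 12 mm deep), with a grey square boss 26 x 26 mm, 30 mm long, round its middle, to grip it by; about 130 g. This point is its centre, 13 mm above the table as it lies there; its y axis runs along the shaft. All shafts are alike, either way round
Things that resemble listed ones, but are neither listed nor needed, are in the scene too. What is shaped like the part that bears shaft1_mid but purple is not meant.

How it is judged (in metres and radians):
On the way, in this order (a step that is already met when the one before it is completed fails the run):
1. the lock is slid fully open (value of joint lock below 0.004 m), for 0.2 s.
2. the tailstock is drawn fully back (value of joint tailstock below 0.004 m), for 0.2 s.
3. every shaft is held between the centre points, the tailstock run up (((distance between shaft0_mid and station0 below 0.0025 m and angle between the y axis of shaft0_mid and the y axis of stand, either way round below 0.03 rad) or (distance between shaft0_mid and station1 below 0.0025 m and angle between the y axis of shaft0_mid and the y axis of stand, either way round below 0.03 rad) or (distance between shaft0_mid and station2 below 0.0025 m and angle between the y axis of shaft0_mid and the y axis of stand, either way round below 0.03 rad) or (distance between shaft0_mid and station3 below 0.0025 m and angle between the y axis of shaft0_mid and the y axis of stand, either way round below 0.03 rad)) and ((distance between shaft1_mid and station0 below 0.0025 m and angle between the y axis of shaft1_mid and the y axis of stand, either way round below 0.03 rad) or (distance between shaft1_mid and station1 below 0.0025 m and angle between the y axis of shaft1_mid and the y axis of stand, either way round below 0.03 rad) or (distance between shaft1_mid and station2 below 0.0025 m and angle between the y axis of shaft1_mid and the y axis of stand, either way round below 0.03 rad) or (distance between shaft1_mid and station3 below 0.0025 m and angle between the y axis of shaft1_mid and the y axis of stand, either way round below 0.03 rad)) and ((distance between shaft2_mid and station0 below 0.0025 m and angle between the y axis of shaft2_mid and the y axis of stand, either way round below 0.03 rad) or (distance between shaft2_mid and station1 below 0.0025 m and angle between the y axis of shaft2_mid and the y axis of stand, either way round below 0.03 rad) or (distance between shaft2_mid and station2 below 0.0025 m and angle between the y axis of shaft2_mid and the y axis of stand, either way round below 0.03 rad) or (distance between shaft2_mid and station3 below 0.0025 m and angle between the y axis of shaft2_mid and the y axis of stand, either way round below 0.03 rad)) and ((distance between shaft3_mid and station0 below 0.0025 m and angle between the y axis of shaft3_mid and the y axis of stand, either way round below 0.03 rad) or (distance between shaft3_mid and station1 below 0.0025 m and angle between the y axis of shaft3_mid and the y axis of stand, either way round below 0.03 rad) or (distance between shaft3_mid and station2 below 0.0025 m and angle between the y axis of shaft3_mid and the y axis of stand, either way round below 0.03 rad) or (distance between shaft3_mid and station3 below 0.0025 m and angle between the y axis of shaft3_mid and the y axis of stand, either way round below 0.03 rad)) and value of joint tailstock between 0.038 and 0.042 m), for 0.2 s.
4. the lock is slid fully home (value of joint lock above 0.056 m), for 0.2 s.
5. the lens is above the middle of the stations (horizontal distance between lens and middle below 0.03 m), for 0.2 s.
At the end, for the whole second after the job is handed in: every shaft is between two points (middle within 2.5 mm of a station point, within 0.03 rad of the stand's y), tailstock at 0.038 to 0.042, lock within 4 mm of its locked stop, lens within 30 mm (from above) of the middle point, all at rest (all of step 3 and value of joint lock above 0.056 m and horizontal distance between lens and middle below 0.03 m and velocity of joint magnifier below 0.05 rad/s and linear speed of each of shaft0, shaft1, shaft2, shaft3 below 0.03 m/s); the robot touches nothing.
It fails at once if another article on the table is shifted by more than 5 cm (distance of any of driver, spray, jar, tape, scope, smallbox, mug from where it was at the start of the episode above 0.05 m).
Of shaft0, shaft1, shaft2, shaft3 only 3 to 4 are there at a start; the rules pass over those that are not, and their reading is None.
At some moment in a run one of shaft0, shaft1, shaft2, shaft3 may be knocked a few centimetres aside while the robot is not near it.
Once in a run the grip may slacken for a moment while it holds something.
It also fails if it takes over 208 s, if anything falls off the work surface, if the arm or the gripper's body presses on something with over 40 N, if the wrist force passes 120 N, or if a joint passes its speed limit or range.

## Working session

There is one attempt and no reset: what is moved stays moved. The work goes in short steps, Python scripts to look and compute and a tool call to move; the robot and the scene stay as the last step left them, time stands still between calls to the robot, and variables do not carry over. Pictures are saved under pics/ and viewed, at most 14 in all, crops included, and the job is handed in when it is done.

Besides the shell and the picture viewer there is one more tool, called after "Request:" as name([rows], argument=value, ...), one row to a line, values as JSON. play_rows: Moves the arm, as the interface text tells. Its arguments: {"type":"object","properties":{"motion":{"type":"array"},"hand":{"type":"number"},"force":{"type":"number"}},"required":["motion"]}

```bash
mkdir -p pics; ls; cat > h.py <<'E'
from workcell import *
import numpy as np, cv2
from scipy.spatial.transform import Rotation as R
def cam(n):
    c=calibration(n); a=np.array(c["attitude"],float)
    M=a if a.shape==(3,3) else R.from_euler('xyz',a,degrees=True).as_matrix()
    return c,M,np.array(c["xyz"])
def ray(n,u,v,z):
    c,M,p=cam(n); d=M@np.array([(u-c["cx"])/c["fx"],-(v-c["cy"])/c["fy"],-1]); return p+d*(z-p[2])/d[2]
def pix(n,P):
    c,M,p=cam(n); q=M.T@(np.array(P)-p); return np.array([c["cx"]+c["fx"]*q[0]/-q[2], c["cy"]-c["fy"]*q[1]/-q[2]])
E
python3 - <<'E'
from h import *
print(calibration("scene"),calibration("top"),hold_point_z if 'hold_point_z' in globals() else None)
print(state())
for n in("scene","top"): cv2.imwrite(f"pics/{n}0.png",get_image(n))
for t in["stand","shaft0_mid","lock_grip","tail_grip","lens","lens_peg","lens_pivot"]:
  for n in("top","scene"):
    print(t,n,[(np.round(d["location"],3).tolist(),round(d["score"],2),pix(n,d["location"]).round().tolist()) for d in look_for(n,t)])
E
```

```text
pics
{'fx': 539.1947297894, 'fy': 539.1947297894, 'cx': 328.2701569524671, 'cy': 237.54300469933858, 'xyz': array([1.12660317, 0.43415269, 1.32794873]), 'attitude': array([ 33.03552512,   0.43227085, 133.59298011])} {'fx': 587.4535762641397, 'fy': 587.4535762641397, 'cx': 320.92082672664816, 'cy': 244.11977975707768, 'xyz': array([ 0.43627823, -0.08396345,  1.45251839]), 'attitude': array([  5.87101926,   1.2807737 , -89.1658998 ])} 0.0187
{'t': 0.0, 'qpos': array([-7.45632595e+01,  1.58783257e+01, -1.59717240e+00,  7.26491848e+01,
       -1.35126800e-03,  8.40761822e+01]), 'joint_velocities': array([-0.09835425,  0.01405975, -0.01292445,  0.0105247 ,  0.03233619,
        0.02911155]), 'effort': array([ 2.04372103e-03, -4.45509553e+01,  2.95202315e+01,  1.63839018e-02,
        1.64488301e-04, -6.69864036e-06]), 'tcp_pos': array([ 0.22741784, -0.58127781,  0.20416451]), 'ee_rot': array([-1.79875843e+02, -1.15239700e-02,  2.13605473e+01]), 'wrist_force': array([ 0.72152691, -0.90582131,  0.05488747]), 'moment': array([0.05319933, 0.03164388, 0.0056485 ]), 'grasp_force': 0.0, 'grip_widt
[... 419 characters left out ...]
.0])]
lock_grip scene [([0.462, 0.022, 0.038], 0.46, [389.0, 259.0])]
tail_grip top [([0.596, -0.111, 0.093], 0.8, [347.0, 236.0]), ([0.618, 0.018, 0.01], 0.55, [294.0, 230.0])]
tail_grip scene [([0.612, -0.098, 0.087], 0.71, [320.0, 259.0])]
lens top [([0.655, 0.245, 0.244], 0.9, [178.0, 197.0])]
lens scene [([0.662, 0.248, 0.244], 0.78, [418.0, 331.0])]
lens_peg top [([0.659, 0.247, 0.243], 0.94, [178.0, 196.0]), ([0.621, 0.02, 0.011], 0.23, [293.0, 229.0])]
lens_peg scene [([0.666, 0.249, 0.246], 0.63, [418.0, 332.0])]
lens_pivot top [([0.622, 0.015, 0.014], 0.71, [295.0, 229.0]), ([0.657, 0.249, 0.243], 0.61, [177.0, 196.0])]
lens_pivot scene [([0.664, 0.25, 0.245], 0.8, [418.0, 332.0])]
```

```bash
python3 -c "
import workcell;print([x for x in dir(workcell) if x[0]!='_'])"
```

```text
['Unreachable', 'calibration', 'close_job', 'get_image', 'hold_point_z', 'look_for', 'state']
```

View pics/top0.png

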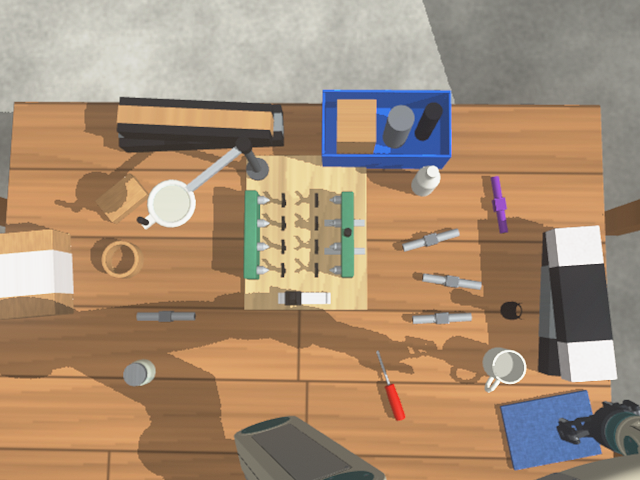

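View pics/scene0.png

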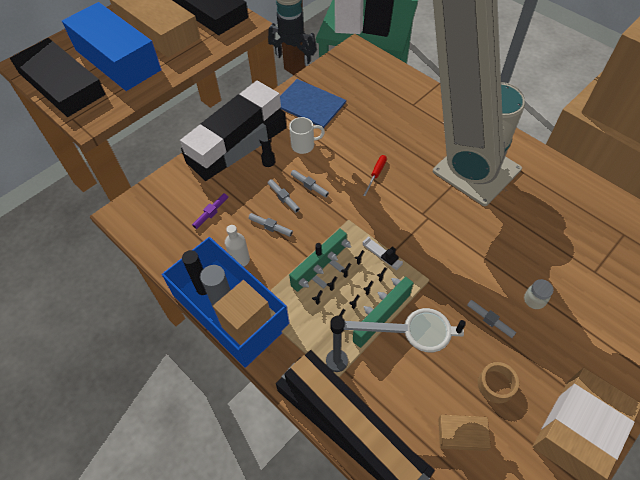

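The top picture shows the shaft candidates at (432,239), (452,281), (443,318) and (166,316). The purple look-alike at (501,204) is ruled out. The lock grip is at (292,298), the tail grip at (347,232), and the lens at (172,203) with its peg at (143,221).

```bash
python3 - <<'E'
from h import *
im=cv2.imread("pics/top0.png")
c=cv2.resize(im[150:315,236:376],None,fx=3.6,fy=3.6,interpolation=cv2.INTER_CUBIC); cv2.imwrite("pics/c1.png",c)
hsv=cv2.cvtColor(im,cv2.COLOR_BGR2HSV)
for u,v in[(432,239),(452,281),(443,318),(166,316)]:
    m=np.zeros(im.shape[:2],np.uint8); w=36; s=hsv[v-w:v+w,u-w:u+w]
    mm=((s[...,1]<60)&(s[...,2]>70)).astype(np.uint8)
    n,l,st,ce=cv2.connectedComponentsWithStats(mm)
    k=1+np.argmin([np.hypot(*(ce[i]-w))+ (1000 if st[i,4]<150 else 0) for i in range(1,n)])
    p=np.argwhere(l==k)[:,::-1].astype(np.float32)+[u-w,v-w]
    r=cv2.minAreaRect(p.astype(np.float32)); b=cv2.boxPoints(r)
    P=np.array([ray("top",*q,0.017)[:2] for q in p]); mu=P.mean(0); e=np.linalg.svd(P-mu,full_matrices=False)[2][0]; t=(P-mu)@e
    mid=mu+e*(t.max()+t.min())/2
    print((u,v),len(p),[np.round(x,1) for x in r],"mid",mid.round(4),"len",np.ptp(t).round(3),"yaw of axis",np.degrees(np.arctan2(e[1],e[0])).round(1))
g=((hsv[...,0]>55)&(hsv[...,0]<90)&(hsv[...,1]>80)).astype(np.uint8)
n,l,st,ce=cv2.connectedComponentsWithStats(g)
for i in range(1,n):
    if st[i,4]>200: 
        p=np.argwhere(l==i)[:,::-1].astype(np.float32); b=cv2.boxPoints(cv2.minAreaRect(p)); print(b.round(1).tolist(),[ray("top",*q,.087)[:2].round(4).tolist() for q in b])
for n,u,v in[("top",244,146),("top",143,221),("scene",337,325),("scene",461,327)]: print(n,ray(n,u,v,.245),ray(n,u,v,.286))
E
```

```text
(432, 239) 511 [array([430.5, 239.1]), array([11. , 58.1]), np.float64(74.1)] mid [ 0.5986 -0.3182] len 0.142 yaw of axis -73.5
(452, 281) 523 [array([451.7, 281. ]), array([59.4, 10.9]), np.float64(8.1)] mid [ 0.4969 -0.3686] len 0.143 yaw of axis -97.5
(443, 318) 532 [array([441.5, 317.5]), array([11., 59.]), np.float64(90.0)] mid [ 0.4081 -0.3437] len 0.142 yaw of axis -86.2
(166, 316) 529 [array([165., 316.]), array([10., 58.]), np.float64(90.0)] mid [0.4028 0.3285] len 0.143 yaw of axis -88.4
[[243.3000030517578, 277.8999938964844], [244.8000030517578, 190.8000030517578], [259.3999938964844, 191.10000610351562], [258.0, 278.20001220703125]] [[0.4948, 0.1283], [0.7008, 0.1306], [0.7006, 0.0958], [0.4947, 0.094]]
[[342.0, 192.0], [353.0, 192.0], [353.0, 276.0], [342.0, 276.0]] [[0.7004, -0.0993], [0.7006, -0.1252], [0.5028, -0.127], [0.5024, -0.1014]]
top [0.76611478 0.11014552 0.245     ] [0.75491553 0.10355476 0.286     ]
top [0.60407144 0.3173857  0.245     ] [0.5983742  0.30375831 0.286     ]
scene [0.77292974 0.1122757  0.245     ] [0.78631968 0.12446183 0.286     ]
scene [0.59246464 0.3098764  0.245     ] [0.61268691 0.31458145 0.286     ]
```

View pics/c1.png

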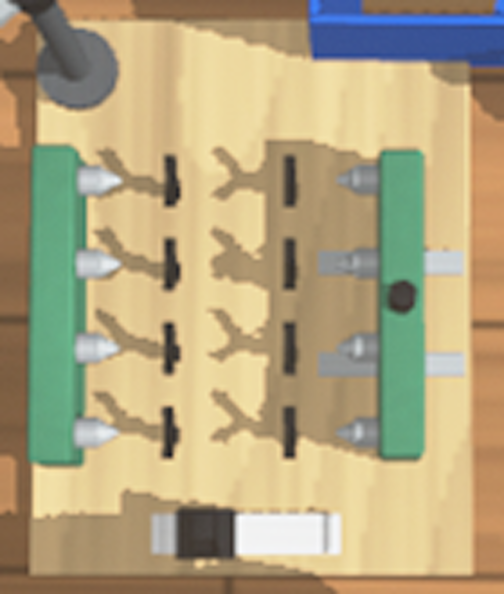

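```bash
cat >> h.py <<'E'
def fit(S,W):
    S,W=np.array(S)[:,:2],np.array(W)[:,:2]; s0,w0=S.mean(0),W.mean(0); H=(S-s0).T@(W-w0)
    a=np.arctan2(H[0,1]-H[1,0],H[0,0]+H[1,1]); M=np.array([[np.cos(a),-np.sin(a)],[np.sin(a),np.cos(a)]])
    return w0-M@s0,a,M,(W-(S@M.T+w0-M@s0))
E
python3 - <<'E'
from h import *
f=lambda x,y,z: ray("top",236+(x+.5)/3.6-.5,150+(y+.5)/3.6-.5,z)
X=[84,28,-28,-84]
S=[];W=[]
for x,v in zip(X,(181,264,348,432)): S.append((x/1e3,.030));W.append(f(170,v,.068))
for x,v in zip(X,(181,263,347,431)): S.append((x/1e3,-.050));W.append(f(290,v,.068))
for x,v,u in zip(X,(181,264,348,432),(122,121,120,118)): S.append((x/1e3,.062));W.append(f(u,v,.065))
o,a,M,r=fit(S,W); print(o,np.degrees(a),(r*1e3).round(1).tolist())
L=lambda P:M.T@(np.array(P)[:2]-o)
print("base BR",L(f(473,575,.015)),"BL",L(f(29,575,.015)))
print("grip top",L(f(402,296,.128)),f(402,296,.128))
print("lock grip",L(f(205,530,.05)),f(205,530,.05),L(f(178,511,.05)),L(f(234,556,.05)))
print("track ends",L(f(152,533,.018)),L(f(341,533,.018)))
print("pivot",o+M@[.170,.098])
# refine with scene: lens peg triangulate
def ln(n,u,v):
    p=cam(n)[2]; q=ray(n,u,v,0); return p,(q-p)/np.linalg.norm(q-p)
for z in(.25,.268,.286): print(z,ray("top",143,220.5,z),ray("scene",460.5,327,z))
th=1.5;
print("scene check station0 pix",pix("scene",[*(o+M@[-.084,.062]),.065]),pix("scene",[*(o+M@[.084,.062]),.065]))
im=cv2.imread("pics/scene0.png"); cv2.imwrite("pics/c2.png",cv2.resize(im[220:380,270:480],None,fx=3.6,fy=3.6,interpolation=cv2.INTER_CUBIC))
E
```

```text
[0.60055057 0.01055282] 0.8368686241960623 [[-0.7, -0.1], [-0.4, -0.5], [-0.2, -0.8], [0.4, -1.2], [-1.1, 0.1], [0.0, 0.1], [0.3, 0.0], [0.9, 0.0], [-0.1, 0.2], [0.1, 0.4], [0.1, 0.5], [0.6, 1.3]]
base BR [-0.1773176  -0.17196734] BL [-0.17735772  0.12850438]
grip top [-0.00157144 -0.12240267] [ 0.60076706 -0.11185975  0.128     ]
lock grip [-0.14747216  0.00674422] [0.45299564 0.0151424  0.05      ] [-0.13493268  0.02471003] [-0.16458237 -0.01251719]
track ends [-0.14906815  0.04490915] [-0.14910727 -0.08299752]
pivot [0.76910109 0.11102531]
0.25 [0.60442645 0.31577188 0.25      ] [0.5956674  0.30967133 0.25      ]
0.268 [0.6019095  0.30978841 0.268     ] [0.60453317 0.31174997 0.268     ]
0.286 [0.59939256 0.30380493 0.286     ] [0.61339894 0.31382861 0.286     ]
scene check station0 pix [391.38275314 277.79407401] [349.52525374 320.67000158]
```

View pics/c2.png

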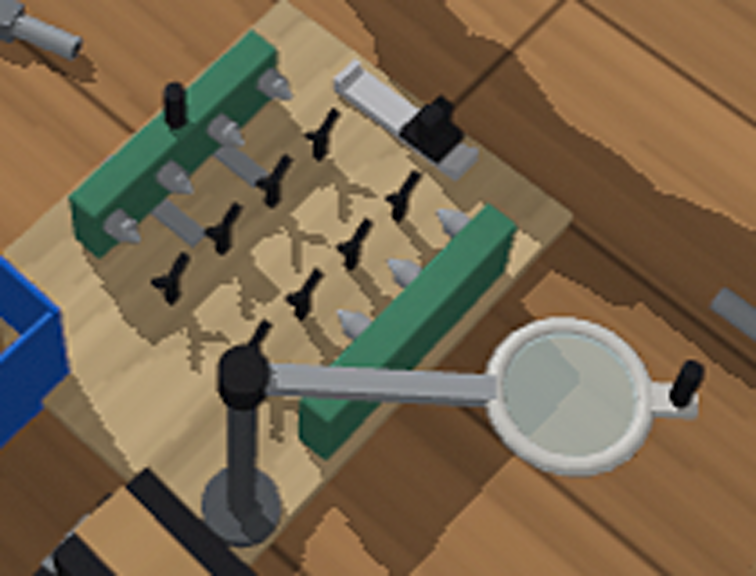

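The fit agrees with the known sizes: stand origin (0.6006, 0.0106), yaw 0.84°, base width 300 mm, and peg to pivot 260 mm. Next I turn the tool to line up with the stand and go to the lock.

Request:
play_rows([
  [0,0,0,0,0,-0.139],
  [0,0,0,0,0,-0.278],
  [0,0,0,0,0,-0.417],
  [0,0,0,0,0,-0.556],
  [0,0,0,0,0,-0.696],
], hand=0.1, force=60)

```text
t: 1.3
tcp_pos: [0.2276, -0.5821, 0.2053]
ee_rot: [180.0, 0.0, 61.6]
wrist_force: [0.2, 0.3, 0.4]
grip_width: 0.0384
grasp_force: 0.0
```

Request:
play_rows([
  [0,0,0,0,0,-0.139],
  [0,0,0,0,0,-0.278],
  [0,0,0,0,0,-0.417],
  [0,0,0,0,0,-0.556],
  [0,0,0,0,0,-0.696],
])

```text
t: 1.8
tcp_pos: [0.2276, -0.5821, 0.2053]
ee_rot: [-180.0, 0.0, 101.4]
wrist_force: [1.0, 0.3, 0.0]
grip_width: 0.0383
grasp_force: 0.0
```

Request:
play_rows([
  [0,0,0,0,0,-0.139],
  [0,0,0,0,0,-0.278],
  [0,0,0,0,0,-0.417],
  [0,0,0,0,0,-0.556],
  [0,0,0,0,0,-0.696],
])

```text
t: 2.3
tcp_pos: [0.2277, -0.5821, 0.2053]
ee_rot: [-180.0, 0.0, 141.3]
wrist_force: [0.3, 0.7, -0.4]
grip_width: 0.0385
grasp_force: 0.0
```

Request:
play_rows([
  [0,0,0,0,0,-0.139],
  [0,0,0,0,0,-0.278],
  [0,0,0,0,0,-0.417],
  [0,0,0,0,0,-0.556],
  [0,0,0,0,0,-0.696],
])

```text
t: 2.8
tcp_pos: [0.2276, -0.5821, 0.2053]
ee_rot: [-180.0, 0.0, -178.8]
wrist_force: [1.0, -1.1, -0.5]
grip_width: 0.0387
grasp_force: 0.0
```

```bash
cat >> h.py <<'E'
SO=np.array([0.6006,0.0106]); SA=np.radians(0.84); SM=np.array([[np.cos(SA),-np.sin(SA)],[np.sin(SA),np.cos(SA)]])
def st(x,y): return SO+SM@[x,y]
def go(x,y,z,yaw):
    s=state(); p=s["tcp_pos"]; Rt=R.from_euler('xyz',s["ee_rot"],degrees=True)
    d=Rt.inv().apply(np.array([x,y,z])-p)*1e3; w=(Rt.inv()*R.from_euler('xyz',[180,0,yaw],degrees=True)).as_rotvec()
    print("shift",d.round(1),"turn",w.round(3)," t",round(s["t"],2),"tcp",p.round(4),s["ee_rot"].round(1),"w",round(s["grip_width"],4),"F",s["wrist_force"].round(1),"q",s["qpos"].round(0))
E
python3 -c "
from h import *
go(*st(-.1485,.008),.12,180.84)"
```

```text
shift [-236.9  593.7   85.3] turn [-0.     0.     0.006]  t 2.8 tcp [ 0.2276 -0.5821  0.2053] [-180.     0.  -178.8] w 0.0387 F [ 1.  -1.1 -0.5] q [-75.  16.  -2.  73.   0. -76.]
```

Request:
play_rows([
  [-16,40,0,0,0,0],
  [-32,80,0,0,0,0],
  [-48,120,0,0,0,0],
  [-64,160,0,0,0,0],
  [-80,200,0,0,0,0],
])

```text
t: 3.3
tcp_pos: [0.3049, -0.3794, 0.2054]
ee_rot: [-180.0, 0.0, -179.2]
wrist_force: [0.3, -0.1, -0.2]
grip_width: 0.0384
grasp_force: 0.0
```

Request:
play_rows([
  [-16,40,0,0,0,0],
  [-32,80,0,0,0,0],
  [-48,120,0,0,0,0],
  [-64,160,0,0,0,0],
  [-80,200,0,0,0,0],
])

```text
t: 3.8
tcp_pos: [0.3819, -0.1782, 0.2057]
ee_rot: [-180.0, 0.1, -179.2]
wrist_force: [-0.2, -0.3, 0.9]
grip_width: 0.0384
grasp_force: 0.0
```

Request:
play_rows([
  [-16,40,17,0,0,0],
  [-32,80,34,0,0,0],
  [-48,120,51,0,0,0],
  [-64,160,68,0,0,0],
  [-77,194,85,0,0,0.006],
])

```text
t: 4.3
tcp_pos: [0.4564, 0.0175, 0.1201]
ee_rot: [-180.0, 0.1, -179.4]
wrist_force: [0.9, -0.2, 0.4]
grip_width: 0.0388
grasp_force: 0.0
```

```bash
python3 -c "
from h import *
go(*st(-.1485,.008),.033,180.84)
cv2.imwrite('pics/s1.png',cv2.resize(get_image('scene')[200:320,320:480],None,fx=4,fy=4,interpolation=cv2.INTER_CUBIC))"
```

```text
shift [ 4.5 -1.1 87.1] turn [-0.     0.002 -0.005]  t 4.3 tcp [0.4564 0.0175 0.1201] [-1.800e+02  1.000e-01 -1.794e+02] w 0.0388 F [ 0.9 -0.2  0.4] q [ -6.   2. -28.  59.   0.  -7.]
```

View pics/s1.png

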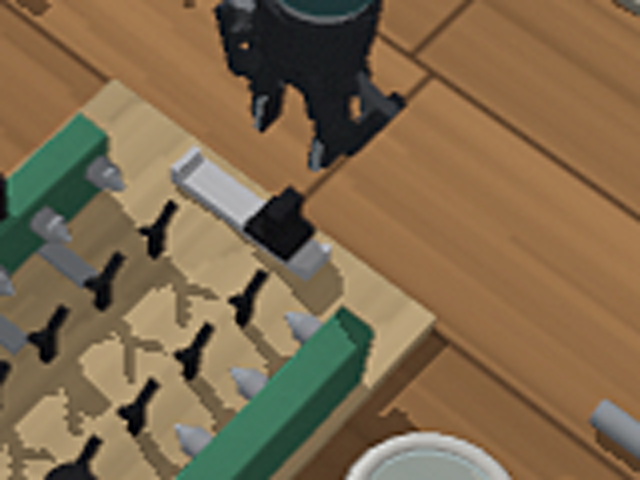

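The scene crop shows the gripper above the lock, whose grip top is at about crop (290,205). Going down and gripping.

Request:
play_rows([
  [4,-1,17,0,0,-0.005],
  [4,-1,35,0,0,-0.005],
  [4,-1,52,0,0,-0.005],
  [4,-1,70,0,0,-0.005],
  [4,-1,87,0,0,-0.005],
])

```text
t: 4.85
tcp_pos: [0.4518, 0.0144, 0.0328]
ee_rot: [-180.0, 0.0, -179.2]
wrist_force: [0.2, 0.2, -0.1]
grip_width: 0.0383
grasp_force: 0.0
```

Request:
play_rows([
  [0,0,0,0,0,0],
  [0,0,0,0,0,0],
  [0,0,0,0,0,0],
  [0,0,0,0,0,0],
  [0,0,0,0,0,0],
], hand=1, force=40)

```text
t: 5.35
tcp_pos: [0.4506, 0.0147, 0.0331]
ee_rot: [180.0, -0.1, -179.2]
wrist_force: [-0.3, 1.5, -7.3]
grip_width: 0.0142
grasp_force: 40.8
```

```bash
python3 -c "
from h import *
go(*st(-.1485,-.052),.033,180.84)"
```

```text
shift [ -1.5 -58.3   0. ] turn [ 0.    -0.002 -0.   ]  t 5.35 tcp [0.4506 0.0147 0.0331] [ 1.800e+02 -1.000e-01 -1.792e+02] w 0.0142 F [-0.3  1.5 -7.3] q [ -6.   8. -35.  48.   0.  -7.]
```

Request:
play_rows([
  [0,0,-2,0,0,0],
  [0,-10,-2,0,0,0],
  [0,-20,-2,0,0,0],
  [0,-30,-2,0,0,0],
  [0,-40,-2,0,0,0],
])

```text
t: 5.85
tcp_pos: [0.4509, -0.0248, 0.0332]
ee_rot: [179.8, -0.1, -179.2]
wrist_force: [4.8, 3.5, -25.4]
grip_width: 0.0145
grasp_force: 40.9
```

Request:
play_rows([
  [0,-6,0,0,0,0],
  [0,-12,0,0,0,0],
  [0,-16,0,0,0,0],
  [0,-18,0,0,0,0],
  [0,-20,0,0,0,0],
])

```text
t: 6.35
tcp_pos: [0.4511, -0.0412, 0.0332]
ee_rot: [179.3, -0.1, -179.1]
wrist_force: [5.0, 15.1, -21.4]
grip_width: 0.0146
grasp_force: 41.2
```

```bash
python3 -c "
from h import *
go(*st(-.1485,-.052),.033,180.84)"
```

```text
shift [-1.7 -2.4  0.2] turn [ 0.012 -0.001  0.001]  t 6.35 tcp [ 0.4511 -0.0412  0.0332] [ 1.793e+02 -1.000e-01 -1.791e+02] w 0.0146 F [  5.   15.1 -21.4] q [-14.   8. -34.  48.   1. -15.]
```

Request:
play_rows([
  [0,3,2,0,0,0],
  [0,4,2,0,0,0],
  [0,4,2,0,0,0],
  [0,4,-10,0,0,0],
  [0,4,-50,0,0,0],
], hand=0.1)

```text
t: 6.85
tcp_pos: [0.4495, -0.0412, 0.0842]
ee_rot: [179.9, -0.4, -179.2]
wrist_force: [0.3, -0.2, 0.4]
grip_width: 0.0382
grasp_force: 0.0
```

Request:
play_rows([
  [0,0,-40,0,0,0],
  [0,0,-80,0,0,0],
  [-30,-10,-100,0,0,0],
  [-70,-30,-100,0,0,0],
  [-100,-50,-100,0,0,0],
])

```text
t: 7.35
tcp_pos: [0.5567, -0.0914, 0.1893]
ee_rot: [-179.9, 0.4, -179.1]
wrist_force: [0.2, -0.3, -0.1]
grip_width: 0.0385
grasp_force: 0.0
```

```bash
python3 -c "
from h import *
go(.6008,-.1119,.099,180.84)
get_image('scene'); im=get_image('top'); cv2.imwrite('pics/t2.png',im)
print([ (d['location'],d['score']) for n in ('top','scene') for d in look_for(n,'lock_grip')])"
```

```text
shift [-43.1 -20.9  90.7] turn [-0.002  0.007  0.   ]  t 7.35 tcp [ 0.5567 -0.0914  0.1893] [-179.9    0.4 -179.1] w 0.0385 F [ 0.2 -0.3 -0.1] q [-16.  10. -11.  69.  -0. -17.]
[([0.4623, -0.0351, 0.0333], 0.77)]
```

Request:
play_rows([
  [-22,-10,0,0,0,0],
  [-43,-21,0,0,0,0],
  [-44,-21,30,0,0,0],
  [-44,-21,60,0,0,0],
  [-44,-21,91,0,0,0],
])

```text
t: 8.05
tcp_pos: [0.5966, -0.11, 0.0947]
ee_rot: [-180.0, 0.0, -179.2]
wrist_force: [-0.5, 0.6, -0.6]
grip_width: 0.0384
grasp_force: 0.0
```

Request:
play_rows([
  [0,0,0,0,0,0],
  [0,0,0,0,0,0],
  [0,0,0,0,0,0],
  [0,0,0,0,0,0],
  [0,0,0,0,0,0],
], hand=1)

```text
t: 8.55
tcp_pos: [0.5933, -0.1102, 0.0929]
ee_rot: [180.0, -0.4, -179.2]
wrist_force: [-4.9, -3.4, -11.3]
grip_width: 0.015
grasp_force: 39.1
```

Request:
play_rows([
  [0,-3,0,0,0,0],
  [0,-6,0,0,0,0],
  [0,-9,0,0,0,0],
  [0,-12,0,0,0,0],
  [0,-15,0,0,0,0],
])

```text
t: 9.05
tcp_pos: [0.5935, -0.1223, 0.0929]
ee_rot: [179.6, -0.4, -179.1]
wrist_force: [-5.4, 3.7, -10.6]
grip_width: 0.0152
grasp_force: 31.1
```

Request:
play_rows([
  [0,-2,0,0,0,0],
  [0,-4,0,0,0,0],
  [0,-6,0,0,0,0],
  [0,-8,0,0,0,0],
  [0,-8,0,0,0,0],
])

```text
t: 9.55
tcp_pos: [0.5935, -0.1307, 0.0929]
ee_rot: [179.7, -0.4, -179.1]
wrist_force: [-5.2, 3.4, -10.8]
grip_width: 0.015
grasp_force: 39.1
```

Request:
play_rows([
  [0,-2,0,0,0,0],
  [0,-3,0,0,0,0],
  [0,-5,0,0,0,0],
  [0,-6,0,0,0,0],
  [0,-6,0,0,0,0],
])

```text
t: 10.05
tcp_pos: [0.5935, -0.1341, 0.0928]
ee_rot: [179.4, -0.4, -179.0]
wrist_force: [-5.3, 8.7, -9.9]
grip_width: 0.0148
grasp_force: 39.3
```

Request:
play_rows([
  [0,-1,0,0,0,0],
  [0,-2,0,0,0,0],
  [0,-3,0,0,0,0],
  [0,-3,0,0,0,0],
  [0,-3,0,0,0,0],
])

```text
t: 10.55
tcp_pos: [0.5936, -0.1341, 0.0928]
ee_rot: [179.0, -0.4, -178.9]
wrist_force: [-5.7, 14.3, -8.2]
grip_width: 0.0149
grasp_force: 39.5
```

Request:
play_rows([
  [0,4,0,0,0,0],
  [0,4,0,0,0,0],
  [0,4,0,0,0,0],
  [0,4,0,0,0,0],
  [0,4,-30,0,0,0],
], hand=0.1)

```text
t: 11.05
tcp_pos: [0.595, -0.138, 0.1215]
ee_rot: [179.9, -0.4, -179.2]
wrist_force: [0.0, 0.4, 0.0]
grip_width: 0.0388
grasp_force: 0.0
```

Request:
play_rows([
  [0,0,-40,0,0,0],
  [30,0,-80,0,0,0],
  [60,0,-80,0,0,0],
  [60,-30,-80,0,0,0.1],
  [60,-60,-80,0,0,0.2],
])

```text
t: 11.55
tcp_pos: [0.5385, -0.2001, 0.2061]
ee_rot: [-180.0, 0.2, 169.2]
wrist_force: [-0.4, 0.4, 0.1]
grip_width: 0.0385
grasp_force: 0.0
```

```bash
cat >> h.py <<'E'
def shafts(near=None):
    im=get_image("top"); hsv=cv2.cvtColor(im,cv2.COLOR_BGR2HSV)
    mm=((hsv[...,1]<60)&(hsv[...,2]>70)).astype(np.uint8); n,l,s,ce=cv2.connectedComponentsWithStats(mm)
    for i in range(1,n):
        if 350<s[i,4]<800:
            p=np.argwhere(l==i)[:,::-1]; P=np.array([ray("top",*q,0.017)[:2] for q in p]); mu=P.mean(0); e=np.linalg.svd(P-mu,full_matrices=False)[2][0]; t=(P-mu)@e
            if .12<np.ptp(t)<.16 and np.std((P-mu)@[-e[1],e[0]])<.009: print("shaft",(mu+e*(t.max()+t.min())/2).round(4),"len",np.ptp(t).round(3),"toolyaw",(np.degrees(np.arctan2(e[1],e[0]))%180).round(1))
    return im
E
python3 -c "
from h import *
im=shafts(); cv2.imwrite('pics/t3.png',im)
go(.5986,-.3182,.12,106.5)
f=lambda u,v,z:SM.T@(ray('top',u,v,z)[:2]-SO)
hsv=cv2.cvtColor(im,cv2.COLOR_BGR2HSV); g=((hsv[...,0]>55)&(hsv[...,0]<90)&(hsv[...,1]>80)).astype(np.uint8)
n,l,s,c=cv2.connectedComponentsWithStats(g); print([(s[i].tolist()) for i in range(1,n) if s[i,4]>100])"
```

```text
shaft [ 0.4512 -0.0103] len 0.127 toolyaw 89.5
shaft [0.4029 0.3285] len 0.143 toolyaw 91.5
shift [-79.6 -98.9  86.7] turn [-0.002  0.007  1.087]  t 11.6 tcp [ 0.5395 -0.2052  0.2059] [-179.7    0.3  168.8] w 0.0383 F [ 1.9 -3.5  0.2] q [-27.  11.  -8.  71.  -0. -16.]
[[244, 191, 16, 88, 1130], [350, 192, 13, 85, 913]]
```

Request:
play_rows([
  [-16,-20,0,0,0,0.14],
  [-32,-40,0,0,0,0.28],
  [-48,-60,0,0,0,0.42],
  [-64,-80,0,0,0,0.56],
  [-80,-99,0,0,0,0.7],
], hand=-0.4, force=80)

```text
t: 12.1
tcp_pos: [0.5998, -0.3132, 0.2052]
ee_rot: [180.0, 0.1, 128.9]
wrist_force: [0.5, 0.8, 0.1]
grip_width: 0.0598
grasp_force: 0.0
```

Request:
play_rows([
  [0,0,0,0,0,0.14],
  [0,0,0,0,0,0.28],
  [0,0,0,0,0,0.387],
  [0,0,0,0,0,0.387],
  [0,0,0,0,0,0.387],
])

```text
t: 12.6
tcp_pos: [0.5992, -0.3119, 0.2048]
ee_rot: [180.0, 0.0, 107.2]
wrist_force: [-0.1, 0.4, 0.6]
grip_width: 0.0595
grasp_force: 0.0
```

```bash
python3 -c "
from h import *
cv2.imwrite('pics/s3.png',cv2.resize(get_image('scene')[120:280,190:390],None,fx=3.5,fy=3.5,interpolation=cv2.INTER_CUBIC))
print([(np.round(d['location'],3).tolist(),round(d['score'],2)) for d in look_for('scene','shaft0_mid')])
go(.5986,-.3182,.005,106.5)"
```

```text
[([0.414, -0.336, 0.022], 0.69)]
shift [ -6.   -2.5 199.6] turn [0.    0.    0.011]  t 12.7 tcp [ 0.5991 -0.3116  0.2046] [180.    0.  107.2] w 0.0595 F [ 0.4 -0.1 -0.2] q [-33.  21.   5.  74.   0.  40.]
```

View pics/s3.png

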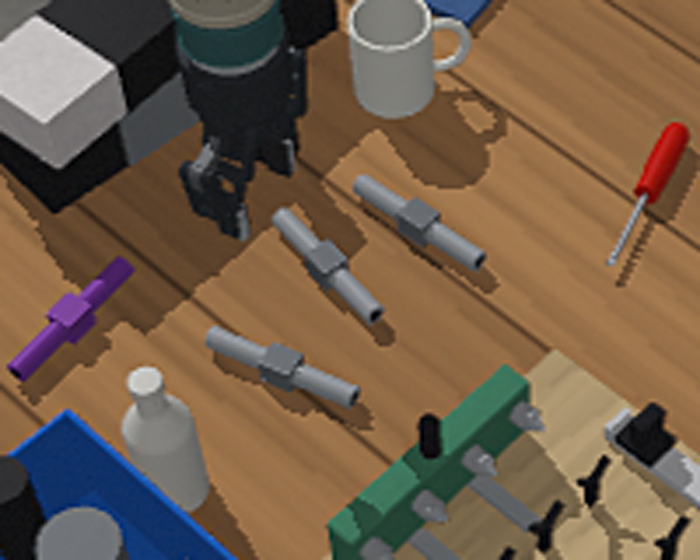

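Request:
play_rows([
  [-3,-1,35,0,0,0.011],
  [-6,-3,70,0,0,0.011],
  [-6,-3,105,0,0,0.011],
  [-6,-3,140,0,0,0.011],
  [-6,-3,165,0,0,0.011],
])

```text
t: 13.2
tcp_pos: [0.5966, -0.3172, 0.0368]
ee_rot: [-179.9, -0.1, 106.5]
wrist_force: [0.3, -1.0, -0.4]
grip_width: 0.0598
grasp_force: 0.0
```

Request:
play_rows([
  [0,0,12,0,0,0],
  [0,0,24,0,0,0],
  [0,0,34,0,0,0],
  [0,0,34,0,0,0],
  [0,0,34,0,0,0],
])

```text
t: 13.7
tcp_pos: [0.5985, -0.3185, 0.0062]
ee_rot: [179.9, 0.1, 106.5]
wrist_force: [-0.6, 0.4, -0.5]
grip_width: 0.0597
grasp_force: 0.0
```

Request:
play_rows([
  [0,0,0,0,0,0],
  [0,0,0,0,0,0],
  [0,0,0,0,0,0],
  [0,0,0,0,0,0],
  [0,0,0,0,0,0],
], hand=1)

```text
t: 14.2
tcp_pos: [0.5979, -0.3181, 0.0055]
ee_rot: [180.0, 0.0, 106.4]
wrist_force: [0.1, -0.0, 0.3]
grip_width: 0.0
grasp_force: 0.0
```

Request:
play_rows([
  [0,0,-20,0,0,0],
  [0,0,-50,0,0,0],
  [0,0,-80,0,0,0],
  [0,0,-110,0,0,0],
  [0,0,-130,0,0,0],
])

```text
t: 14.7
tcp_pos: [0.5988, -0.3186, 0.1381]
ee_rot: [179.9, 0.1, 106.4]
wrist_force: [0.5, -1.0, 0.0]
grip_width: 0.0003
grasp_force: 0.0
```

```bash
python3 -c "
from h import *
go(*st(.084,-.019),.135,90.84); go(.5986,-.3182,.005,106.5)"
```

```text
shift [274.4 170.7   2.8] turn [0.002 0.002 0.272]  t 14.7 tcp [ 0.5988 -0.3186  0.1381] [1.799e+02 1.000e-01 1.064e+02] w 0.0003 F [ 0.5 -1.   0. ] q [-33.  23.   1.  67.   0.  40.]
shift [  0.8  -0.4 133.1] turn [ 0.002  0.002 -0.001]  t 14.7 tcp [ 0.5988 -0.3186  0.1381] [1.799e+02 1.000e-01 1.064e+02] w 0.0003 F [ 0.5 -1.   0. ] q [-33.  23.   1.  67.   0.  40.]
```

```bash
python3 -c "
from h import *
cv2.imwrite('pics/s4.png',cv2.resize(get_image('scene')[120:280,190:390],None,fx=3.5,fy=3.5,interpolation=cv2.INTER_CUBIC))
print(pix('scene',[.5986,-.3182,.02]))
"
```

```text
[270.25832846 223.38342922]
```

View pics/s4.png

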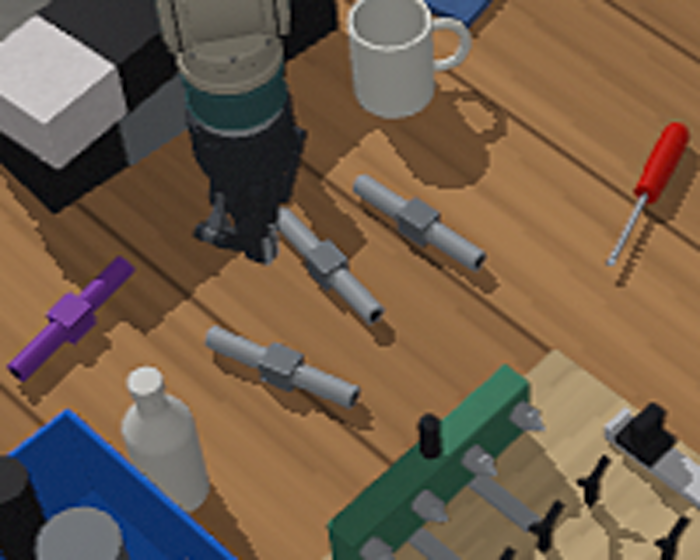

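```bash
python3 -c "
from h import *
s=state(); p=s['tcp_pos']; print(p,hold_point_z, 3.5*(pix('scene',p)-[190,120]))
im=shafts(); cv2.imwrite('pics/t4.png',im[180:380,360:560].repeat(3,0).repeat(3,1)); print(3*(pix('top',p)-[360,180]))
"
```

```text
[ 0.60055137 -0.31977941  0.14154329] 0.0187 [262.64457558 274.69958539]
shaft [ 0.4513 -0.0103] len 0.127 toolyaw 89.6
shaft [0.4028 0.3285] len 0.143 toolyaw 91.6
[241.18554861 156.89767933]
```

View pics/t4.png

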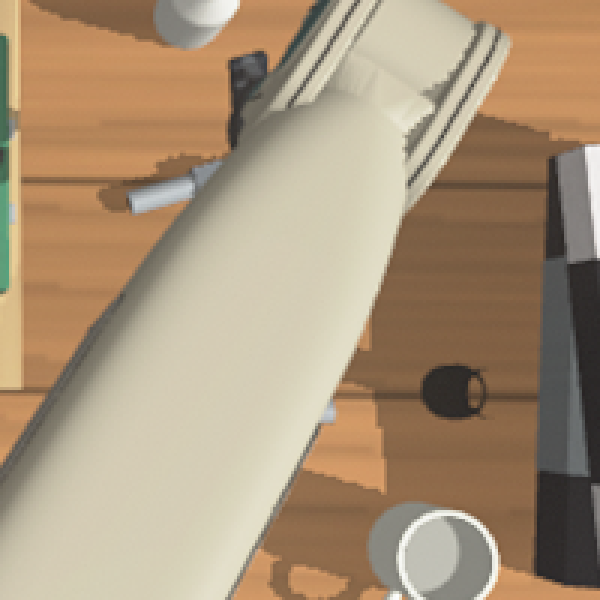

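```bash
python3 -c "
from h import *
s=state(); p=s['tcp_pos']; print(s['tcp_pos'],s['ee_rot'],s['grip_width'])
M=R.from_euler('xyz',s['ee_rot'],degrees=True).as_matrix()
for nm,q in [('tcp',[0,0,0]),('tip+y30',[0,.03,0]),('tip-y30',[0,-.03,0]),('kn+',[0,.05,-.05]),('kn-',[0,-.05,-.05]),('body',[0,0,-.073]),('flange',[0,0,-.2])]:
  P=p+M@q; print(nm,P.round(3),'scene crop',(3.5*(pix('scene',P)-[190,120])).round(),'top crop',(3*(pix('top',P)-[360,180])).round())
im=get_image('scene')[150:230,220:300]; cv2.imwrite('pics/s5.png',cv2.resize(im,None,fx=7,fy=7,interpolation=cv2.INTER_CUBIC))
"
```

```text
[ 0.60040448 -0.31967468  0.13969701] [179.71332367   0.33826854 106.44762009] 3.7208895894559825e-05
tcp [ 0.6  -0.32  0.14] scene crop [263. 276.] top crop [241. 157.]
tip+y30 [ 0.629 -0.311  0.14 ] scene crop [243. 303.] top crop [229. 119.]
tip-y30 [ 0.572 -0.328  0.14 ] scene crop [282. 249.] top crop [252. 196.]
kn+ [ 0.648 -0.305  0.19 ] scene crop [223. 283.] top crop [233.  83.]
kn- [ 0.552 -0.334  0.189] scene crop [290. 192.] top crop [273. 216.]
body [ 0.6   -0.319  0.213] scene crop [254. 218.] top crop [259. 145.]
flange [ 0.599 -0.319  0.34 ] scene crop [235. 103.] top crop [296. 121.]
```

View pics/s5.png

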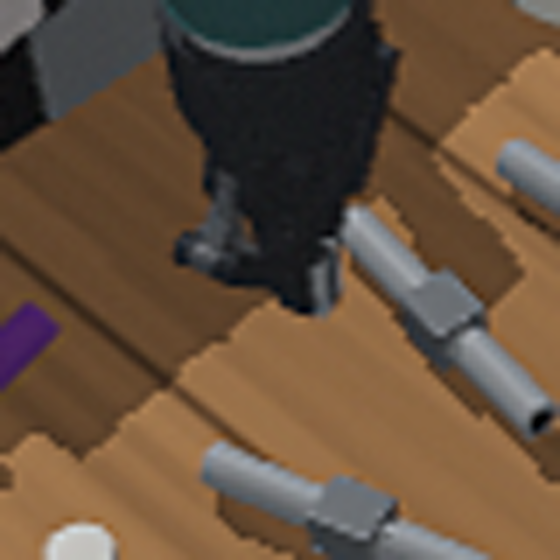

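The picture shows the shut tips about 12 mm higher than the reported TCP. I'll open the gripper, return to the shaft and feel downward in small steps.

Request:
play_rows([
  [0,0,20,0,0,0],
  [0,0,50,0,0,0],
  [0,0,80,0,0,0],
  [0,0,110,0,0,0],
  [0,0,130,0,0,0],
], hand=-0.4)

```text
t: 15.35
tcp_pos: [0.5948, -0.3161, 0.0006]
ee_rot: [-179.8, -0.3, 106.4]
wrist_force: [-0.6, 0.7, -0.1]
grip_width: 0.0599
grasp_force: 0.0
```

Request:
play_rows([
  [0,0,0,0,0,0],
  [0,0,0,0,0,0],
  [0,0,1,0,0,0],
  [0,0,2,0,0,0],
  [0,0,3,0,0,0],
])

```text
t: 15.85
tcp_pos: [0.5988, -0.3187, 0.0037]
ee_rot: [179.9, 0.1, 106.4]
wrist_force: [-0.1, -0.1, 0.4]
grip_width: 0.0596
grasp_force: 0.0
```

```bash
python3 -c "
from h import *
go(.5986,-.3182,.005,106.5)
im=get_image('scene')[180:260,230:310]; cv2.imwrite('pics/s6.png',cv2.resize(im,None,fx=6,fy=6,interpolation=cv2.INTER_CUBIC))
print(6*(pix('scene',state()['tcp_pos'])-[230,180]))
"
```

```text
shift [ 0.5 -0.1 -1.3] turn [ 0.002  0.002 -0.001]  t 15.85 tcp [ 0.5988 -0.3187  0.0037] [1.799e+02 1.000e-01 1.064e+02] w 0.0596 F [-0.1 -0.1  0.4] q [-33.  30.  -7.  53.   0.  40.]
[244.63124961 278.9999297 ]
```

View pics/s6.png

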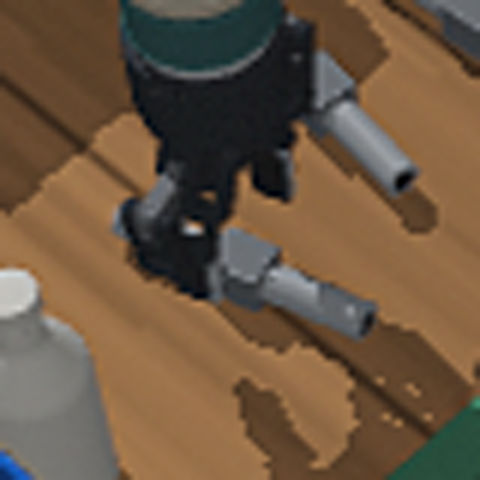

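Request:
play_rows([
  [0,0,1,0,0,0],
  [0,0,2,0,0,0],
  [0,0,3,0,0,0],
  [0,0,4,0,0,0],
  [0,0,4,0,0,0],
])

```text
t: 16.4
tcp_pos: [0.5977, -0.3179, -0.002]
ee_rot: [-180.0, -0.0, 106.4]
wrist_force: [-1.0, 0.5, -0.4]
grip_width: 0.0598
grasp_force: 0.0
```

Request:
play_rows([
  [0,0,1,0,0,0],
  [0,0,2,0,0,0],
  [0,0,3,0,0,0],
  [0,0,4,0,0,0],
  [0,0,4,0,0,0],
])

```text
t: 16.9
tcp_pos: [0.5977, -0.318, -0.0059]
ee_rot: [-180.0, -0.0, 106.4]
wrist_force: [-0.0, 0.4, 0.8]
grip_width: 0.0593
grasp_force: 0.0
```

Request:
play_rows([
  [0,0,0,0,0,0],
  [0,0,0,0,0,0],
  [0,0,0,0,0,0],
  [0,0,0,0,0,0],
  [0,0,0,0,0,0],
], hand=0.1)

```text
t: 17.4
tcp_pos: [0.5979, -0.3181, -0.0056]
ee_rot: [180.0, 0.0, 106.4]
wrist_force: [0.6, 0.4, 0.1]
grip_width: 0.0381
grasp_force: 0.0
```

Request:
play_rows([
  [0,0,0,0,0,0],
  [0,0,0,0,0,0],
  [0,0,0,0,0,0],
  [0,0,0,0,0,0],
  [0,0,0,0,0,0],
], hand=1, force=40)

```text
t: 17.9
tcp_pos: [0.5982, -0.3182, -0.0054]
ee_rot: [180.0, 0.0, 106.4]
wrist_force: [0.6, 0.6, 2.6]
grip_width: 0.0244
grasp_force: 39.6
```

```bash
python3 -c "
from h import *
go(.5986,-.3182,.005,106.5)
im=get_image('scene')[180:260,230:310]; cv2.imwrite('pics/s7.png',cv2.resize(im,None,fx=6,fy=6,interpolation=cv2.INTER_CUBIC))
"
```

```text
shift [ -0.1   0.4 -10.4] turn [ 0.001  0.001 -0.001]  t 17.9 tcp [ 0.5982 -0.3182 -0.0054] [180.    0.  106.4] w 0.0244 F [0.6 0.6 2.6] q [-33.  30.  -7.  52.   0.  40.]
```

View pics/s7.png

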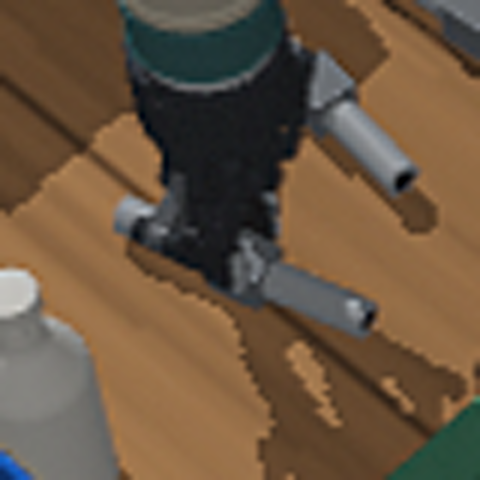

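Gripped: width 24.4 mm, and the grasp point is level with the shaft axis. Lifting and carrying it to station 3.

Request:
play_rows([
  [0,0,-15,0,0,0],
  [0,0,-45,0,0,0],
  [0,0,-80,0,0,0],
  [0,0,-115,0,0,0],
  [0,0,-140,0,0,0],
], force=80)

```text
t: 18.45
tcp_pos: [0.5982, -0.3183, 0.1374]
ee_rot: [179.9, 0.1, 106.4]
wrist_force: [0.8, -0.7, -1.6]
grip_width: 0.0229
grasp_force: 78.7
```

Request:
play_rows([
  [0,0,0,0,0,0],
  [15,10,0,0,0,0.05],
  [45,28,0,0,0,0.1],
  [80,50,0,0,0,0.2],
  [110,68,0,0,0,0.272],
])

```text
t: 18.95
tcp_pos: [0.6307, -0.1912, 0.1324]
ee_rot: [-179.8, -0.1, 90.6]
wrist_force: [0.3, -0.5, -0.9]
grip_width: 0.023
grasp_force: 78.7
```

Request:
play_rows([
  [0,0,0,0,0,0],
  [0,0,0,0,0,0],
  [0,0,0,0,0,0],
  [0,0,0,0,0,0],
  [0,0,0,0,0,0],
])

```text
t: 19.45
tcp_pos: [0.6316, -0.1944, 0.1341]
ee_rot: [-180.0, -0.0, 90.8]
wrist_force: [-0.3, 0.4, -1.6]
grip_width: 0.0228
grasp_force: 78.7
```

```bash
python3 -c "
from h import *
go(*st(.084,-.019),.1346,90.84)"
```

```text
shift [186.5  55.8  -0.5] turn [-0.    -0.    -0.001]  t 19.45 tcp [ 0.6316 -0.1944  0.1341] [-180.    -0.    90.8] w 0.0228 F [-0.3  0.4 -1.6] q [-23.  22.  -2.  66.  -0.  67.]
```

Request:
play_rows([
  [30,10,0,0,0,0],
  [70,22,0,0,0,0],
  [110,34,0,0,0,0],
  [150,46,0,0,0,0],
  [186,56,0,0,0,0],
])

```text
t: 19.95
tcp_pos: [0.6857, -0.0055, 0.1344]
ee_rot: [180.0, -0.0, 90.8]
wrist_force: [0.8, 0.2, -1.7]
grip_width: 0.023
grasp_force: 78.8
```

Request:
play_rows([
  [0,0,0,0,0,0],
  [0,0,0,0,0,0],
  [0,0,15,0,0,0],
  [0,0,30,0,0,0],
  [0,0,45,0,0,0],
])

```text
t: 20.45
tcp_pos: [0.6841, -0.0078, 0.0872]
ee_rot: [-179.9, -0.0, 90.8]
wrist_force: [0.6, 0.1, -0.7]
grip_width: 0.0227
grasp_force: 78.8
```

Request:
play_rows([
  [0,0,5,0,0,0],
  [0,0,10,0,0,0],
  [0,0,10,0,0,0],
  [0,0,10,0,0,0],
  [0,0,10,0,0,0],
])

```text
t: 20.95
tcp_pos: [0.6859, -0.0065, 0.0802]
ee_rot: [179.9, 0.0, 90.9]
wrist_force: [0.7, 0.3, -1.8]
grip_width: 0.0226
grasp_force: 78.8
```

```bash
python3 -c "
from h import *
go(*st(.084,-.019),.0455,90.84)
im=get_image('scene'); cv2.imwrite('pics/s8.png',cv2.resize(im[220:380,270:450],None,fx=3.6,fy=3.6,interpolation=cv2.INTER_CUBIC))
for yy in(.051,-.089): print(3.6*(pix('scene',[*st(.084,yy),.070])-[270,220]))
"
```

```text
shift [-0.6 -1.  34.7] turn [0.002 0.    0.   ]  t 20.95 tcp [ 0.6859 -0.0065  0.0802] [179.9   0.   90.9] w 0.0226 F [ 0.7  0.3 -1.8] q [-6. 26. -2. 61.  0. 83.]
[274.79698747 349.82106606]
[131.99236507 230.99636287]
```

View pics/s8.png

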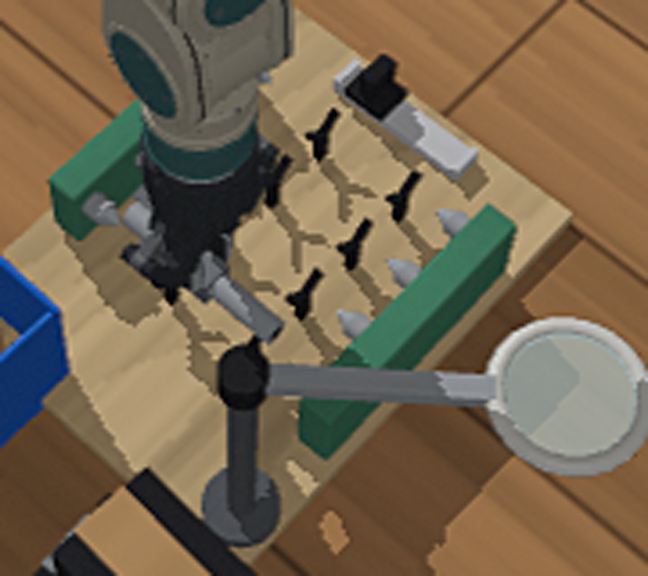

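```bash
python3 -c "
from h import *
for z in(.085,.092,.0985):
  for u,v in((270,327),(130,212)): print(z,(SM.T@(ray('scene',270+u/3.6,220+v/3.6,z)[:2]-SO)).round(4), end=' ')
  print()
"
```

```text
0.085 [0.0786 0.0413] 0.085 [ 0.0791 -0.0949] 
0.092 [0.0812 0.0434] 0.092 [ 0.0816 -0.092 ] 
0.0985 [0.0835 0.0453] 0.0985 [ 0.084  -0.0894]
```

It reads x = 0.084, mid y ≈ -0.021, which is fine. Lowering.

Request:
play_rows([
  [1,-1,8,0,0,0],
  [1,-1,16,0,0,0],
  [1,-1,24,0,0,0],
  [1,-1,29,0,0,0],
  [1,-1,32,0,0,0],
])

```text
t: 21.5
tcp_pos: [0.6846, -0.0055, 0.0469]
ee_rot: [180.0, -0.0, 90.9]
wrist_force: [0.8, 0.2, 1.9]
grip_width: 0.0225
grasp_force: 79.2
```

Request:
play_rows([
  [0,0,1,0,0,0],
  [0,0,2,0,0,0],
  [0,0,2,0,0,0],
  [0,0,2,0,0,0],
  [0,0,2,0,0,0],
])

```text
t: 22.0
tcp_pos: [0.6853, -0.0056, 0.0462]
ee_rot: [179.9, 0.0, 90.9]
wrist_force: [2.2, -0.2, 3.1]
grip_width: 0.0226
grasp_force: 79.3
```

Request:
play_rows([
  [0,0,0,0,0,0],
  [0,0,0,0,0,0],
  [0,0,0,0,0,0],
  [0,0,-10,0,0,0],
  [0,0,-40,0,0,0],
], hand=0.08)

```text
t: 22.5
tcp_pos: [0.6804, -0.0052, 0.0821]
ee_rot: [-179.5, -0.1, 90.9]
wrist_force: [-0.4, 0.5, 0.3]
grip_width: 0.0393
grasp_force: 0.0
```

Request:
play_rows([
  [0,0,-20,0,0,0],
  [-25,-10,-50,0,0,0],
  [-60,-30,-50,0,0,0],
  [-100,-50,-50,0,0,0],
  [-140,-80,-50,0,0,0],
])

```text
t: 23.0
tcp_pos: [0.6067, -0.148, 0.1366]
ee_rot: [179.9, 0.1, 90.9]
wrist_force: [-0.1, -1.7, 0.2]
grip_width: 0.0393
grasp_force: 0.0
```

Request:
play_rows([
  [-30,-30,0,0,0,0],
  [-60,-60,0,0,0,0],
  [-90,-90,0,0,0,0],
  [-90,-90,0,0,0,0],
  [-90,-90,0,0,0,0],
])

```text
t: 23.5
tcp_pos: [0.5173, -0.2386, 0.136]
ee_rot: [180.0, -0.0, 90.7]
wrist_force: [0.7, -0.4, 0.3]
grip_width: 0.0395
grasp_force: 0.0
```

```bash
python3 -c "
from h import *
shafts()
im=get_image('scene'); cv2.imwrite('pics/s9.png',cv2.resize(im[160:370,250:450],None,fx=2.8,fy=2.8,interpolation=cv2.INTER_CUBIC))
print([(np.round(d['location'],3).tolist(),round(d['score'],2)) for n in('top','scene') for d in look_for(n,'shaft0_mid')])
go(.4969,-.3686,.1,82.5)
"
```

```text
shaft [ 0.6935 -0.0023] len 0.147 toolyaw 90.3
shaft [ 0.4513 -0.0103] len 0.127 toolyaw 89.6
shaft [0.4028 0.3285] len 0.143 toolyaw 91.6Traceback (most recent call last):
  File "<string>", line 3, in <module>
    shafts()
    ~~~~~~^^
  File "h.py", line 27, in shafts
    p=np.argwhere(l==i)[:,::-1]; P=np.array([ray("top",*q,0.017)[:2] for q in p]); mu=P.mean(0); e=np.linalg.svd(P-mu,full_matrices=False)[2][0]; t=(P-mu)@e
                                             ~~~^^^^^^^^^^^^^^^^
  File "h.py", line 9, in ray
    c,M,p=cam(n); d=M@np.array([(u-c["cx"])/c["fx"],-(v-c["cy"])/c["fy"],-1]); return p+d*(z-p[2])/d[2]
          ~~~^^^
  File "h.py", line 5, in cam
    c=calibration(n); a=np.array(c["attitude"],float)
ValueError: time passes only in moves, steps and waits
```

```bash
sed -i 's/^def cam(n):/import functools\n@functools.lru_cache(None)\ndef cam(n):/' h.py
cat >> h.py <<'E'
def look(): print([(np.round(d['location'],3).tolist(),round(d['score'],2)) for n in('top','scene') for d in look_for(n,'shaft0_mid')])
E
python3 -c "
from h import *
shafts(); get_image('scene'); look()
go(.4969,-.3686,.12,82.5)
"
```

```text
shaft [ 0.6935 -0.0023] len 0.147 toolyaw 90.3
shaft [ 0.4513 -0.0103] len 0.127 toolyaw 89.7
shaft [0.4028 0.3285] len 0.143 toolyaw 91.5
[([0.386, -0.356, 0.018], 0.7), ([0.491, -0.411, 0.024], 0.36)]
shift [-131.1  -23.8   15.4] turn [ 0.    -0.     0.148]  t 23.75 tcp [ 0.5185 -0.2371  0.1354] [180.  -0.  91.] w 0.0392 F [0.  0.9 0.9] q [-31.  13. -14.  63.   0.  58.]
```

Request:
play_rows([
  [30,-8,-20,0,0,0],
  [70,-16,-40,0,0,0],
  [110,-24,-60,0,0,0],
  [150,-32,-60,0,0,0],
  [190,-40,-60,0,0,0],
], hand=-0.4)

```text
t: 24.25
tcp_pos: [0.4754, -0.0466, 0.1965]
ee_rot: [179.9, 0.0, 90.9]
wrist_force: [0.8, 1.1, 0.1]
grip_width: 0.0598
grasp_force: 0.0
```

Request:
play_rows([
  [40,-8,0,0,0,0],
  [80,-16,0,0,0,0],
  [120,-24,0,0,0,0],
  [160,-32,0,0,0,0],
  [200,-40,0,0,0,0],
])

```text
t: 24.75
tcp_pos: [0.4312, 0.1532, 0.1956]
ee_rot: [180.0, -0.0, 91.0]
wrist_force: [1.0, 0.7, -0.0]
grip_width: 0.0597
grasp_force: 0.0
```

Request:
play_rows([
  [40,-8,0,0,0,0],
  [80,-16,0,0,0,0],
  [120,-26,20,0,0,0],
  [150,-36,40,0,0,0],
  [174,-44,60,0,0,0],
])

```text
t: 25.25
tcp_pos: [0.3842, 0.327, 0.1349]
ee_rot: [180.0, -0.0, 91.1]
wrist_force: [-0.1, 0.4, -0.0]
grip_width: 0.06
grasp_force: 0.0
```

Request:
play_rows([
  [0,0,0,0,0,0],
  [0,0,0,0,0,0],
  [0,0,0,0,0,0],
  [0,0,0,0,0,0],
  [0,0,0,0,0,0],
])

```text
t: 25.75
tcp_pos: [0.3861, 0.3238, 0.1362]
ee_rot: [179.9, -0.0, 90.8]
wrist_force: [0.1, -0.4, 0.6]
grip_width: 0.0593
grasp_force: 0.0
```

```bash
python3 -c "
from h import *
cv2.imwrite('pics/t5.png',shafts()); get_image('scene'); look()
go(.4028,.3285,.04,91.6)
"
```

```text
shaft [ 0.6936 -0.0023] len 0.147 toolyaw 90.2
shaft [ 0.4969 -0.3686] len 0.143 toolyaw 82.5
shaft [0.4035 0.3196] len 0.125 toolyaw 90.6
shaft [ 0.3825 -0.3239] len 0.142 toolyaw 93.3
[([0.383, -0.319, 0.021], 0.55), ([0.619, 0.014, 0.018], 0.2), ([0.388, -0.315, 0.022], 0.71), ([0.634, 0.025, 0.012], 0.16)]
shift [ 4.4 17.3 95.7] turn [ 0.001 -0.    -0.014]  t 25.95 tcp [0.3855 0.3238 0.1357] [180.   -0.   90.8] w 0.0597 F [-0.2 -0.5  0. ] q [ 33.   6. -22.  62.  -0. 122.]
```

Request:
play_rows([
  [4,17,10,0,0,-0.014],
  [4,17,30,0,0,-0.014],
  [4,17,55,0,0,-0.014],
  [4,17,80,0,0,-0.014],
  [4,17,100,0,0,-0.014],
])

```text
t: 26.45
tcp_pos: [0.4018, 0.3278, 0.0341]
ee_rot: [-180.0, 0.0, 91.6]
wrist_force: [-0.3, -0.0, 1.0]
grip_width: 0.06
grasp_force: 0.0
```

Request:
play_rows([
  [0,0,15,0,0,0],
  [0,0,30,0,0,0],
  [0,0,41,0,0,0],
  [0,0,41,0,0,0],
  [0,0,41,0,0,0],
])

```text
t: 26.95
tcp_pos: [0.4022, 0.3283, -0.0055]
ee_rot: [-180.0, 0.0, 91.7]
wrist_force: [-0.3, -0.5, 0.4]
grip_width: 0.0599
grasp_force: 0.0
```

Request:
play_rows([
  [0,0,0,0,0,0],
  [0,0,0,0,0,0],
  [0,0,0,0,0,0],
  [0,0,0,0,0,0],
  [0,0,0,0,0,0],
], hand=1, force=60)

```text
t: 27.45
tcp_pos: [0.4031, 0.3289, -0.0045]
ee_rot: [179.9, -0.1, 91.7]
wrist_force: [-1.0, -1.4, 5.7]
grip_width: 0.0238
grasp_force: 58.9
```

Request:
play_rows([
  [0,0,-15,0,0,0],
  [0,0,-50,0,0,0],
  [0,0,-90,0,0,0],
  [0,0,-130,0,0,0],
  [0,0,-155,0,0,0],
], force=80)

```text
t: 27.95
tcp_pos: [0.4031, 0.329, 0.1524]
ee_rot: [179.8, -0.1, 91.7]
wrist_force: [0.6, -0.1, -1.1]
grip_width: 0.0223
grasp_force: 78.8
```

Request:
play_rows([
  [-30,10,0,0,0,0.01],
  [-70,30,0,0,0,0.01],
  [-110,50,0,0,0,0.01],
  [-140,70,0,0,0,0.01],
  [-140,70,0,0,0,0.01],
])

```text
t: 28.45
tcp_pos: [0.4783, 0.1874, 0.1493]
ee_rot: [179.9, 0.1, 90.8]
wrist_force: [-0.5, 1.0, -1.0]
grip_width: 0.0226
grasp_force: 78.8
```

```bash
python3 -c "
from h import *
go(*st(.028,-.021),.0785,90.84)
"
```

```text
shift [-199.3  147.7   71.3] turn [ 0.002  0.001 -0.001]  t 28.45 tcp [0.4783 0.1874 0.1493] [1.799e+02 1.000e-01 9.080e+01] w 0.0226 F [-0.5  1.  -1. ] q [ 14.   7. -20.  63.  -0. 103.]
```

Request:
play_rows([
  [-35,10,0,0,0,0],
  [-80,45,0,0,0,0],
  [-120,80,0,0,0,0],
  [-160,115,0,0,0,0],
  [-197,148,0,0,0,0],
])

```text
t: 28.95
tcp_pos: [0.6195, 0.0051, 0.1489]
ee_rot: [-180.0, -0.0, 91.1]
wrist_force: [-0.4, -0.1, -0.7]
grip_width: 0.0226
grasp_force: 78.9
```

Request:
play_rows([
  [0,0,0,0,0,0],
  [0,0,0,0,0,0],
  [0,0,20,0,0,0],
  [0,0,45,0,0,0],
  [0,0,70,0,0,0],
])

```text
t: 29.45
tcp_pos: [0.6177, 0.0078, 0.0788]
ee_rot: [-180.0, -0.0, 91.2]
wrist_force: [-0.4, 0.8, -1.5]
grip_width: 0.0225
grasp_force: 79.0
```

Request:
play_rows([
  [0,0,0,0,0,0],
  [0,0,0,0,0,0],
  [0,0,0,0,0,0],
  [0,0,0,0,0,0],
  [0,0,0,0,0,0],
])

```text
t: 29.95
tcp_pos: [0.6201, 0.0058, 0.0808]
ee_rot: [179.9, 0.0, 91.1]
wrist_force: [-0.3, 0.8, -0.8]
grip_width: 0.0225
grasp_force: 79.0
```

```bash
python3 -c "
from h import *
go(*st(.028,-.019),.047,90.84)
"
```

```text
shift [-13.9   8.4  33.8] turn [0.002 0.    0.004]  t 29.95 tcp [0.6201 0.0058 0.0808] [179.9   0.   91.1] w 0.0225 F [-0.3  0.8 -0.8] q [ -5.  20. -11.  58.   0.  83.]
```

Request:
play_rows([
  [-7,4,0,0,0,0.004],
  [-14,8,0,0,0,0.004],
  [-14,8,10,0,0,0.004],
  [-14,8,20,0,0,0.004],
  [-14,8,26,0,0,0.004],
])

```text
t: 30.45
tcp_pos: [0.6259, -0.0081, 0.0513]
ee_rot: [-179.8, -0.0, 90.8]
wrist_force: [-0.5, 0.2, -1.6]
grip_width: 0.0227
grasp_force: 79.0
```

Request:
play_rows([
  [0,0,2,0,0,0],
  [0,0,4,0,0,0],
  [0,0,6,0,0,0],
  [0,0,8,0,0,0],
  [0,0,8,0,0,0],
])

```text
t: 30.95
tcp_pos: [0.6296, -0.0081, 0.0468]
ee_rot: [179.7, 0.0, 90.9]
wrist_force: [2.3, 1.2, 3.9]
grip_width: 0.0224
grasp_force: 79.6
```

Request:
play_rows([
  [0,0,0,0,0,0],
  [0,0,0,0,0,0],
  [0,0,0,0,0,0],
  [0,0,-15,0,0,0],
  [0,0,-50,0,0,0],
], hand=0.08)

```text
t: 31.45
tcp_pos: [0.6235, -0.0078, 0.0926]
ee_rot: [-179.5, -0.1, 90.9]
wrist_force: [0.7, 0.7, 0.0]
grip_width: 0.0389
grasp_force: 0.0
```

Request:
play_rows([
  [0,0,-40,0,0,0],
  [-10,-20,-80,0,0,0],
  [-40,-55,-80,0,0,0],
  [-80,-75,-80,0,0,0],
  [-120,-90,-80,0,0,0],
])

```text
t: 31.95
tcp_pos: [0.5379, -0.1301, 0.1771]
ee_rot: [179.9, 0.0, 90.9]
wrist_force: [0.4, -0.7, 0.0]
grip_width: 0.0391
grasp_force: 0.0
```

Request:
play_rows([
  [-45,-8,0,0,0,0.03],
  [-90,-16,0,0,0,0.06],
  [-135,-24,0,0,0,0.1],
  [-180,-32,0,0,0,0.13],
  [-225,-43,0,0,0,0.148],
], hand=-0.4)

```text
t: 32.45
tcp_pos: [0.4991, -0.3569, 0.1765]
ee_rot: [179.9, 0.0, 82.3]
wrist_force: [0.9, 0.3, -0.3]
grip_width: 0.0601
grasp_force: 0.0
```

Request:
play_rows([
  [0,0,0,0,0,0],
  [0,0,0,0,0,0],
  [0,0,0,0,0,0],
  [0,0,0,0,0,0],
  [0,0,0,0,0,0],
])

```text
t: 32.95
tcp_pos: [0.4999, -0.3537, 0.1755]
ee_rot: [-180.0, -0.0, 82.5]
wrist_force: [0.7, -0.3, 0.3]
grip_width: 0.0598
grasp_force: 0.0
```

```bash
python3 -c "
from h import *
shafts(); get_image('scene'); look()
go(.4969,-.3686,-.005,82.5)
"
```

```text
shaft [ 0.6936 -0.0023] len 0.147 toolyaw 90.3
[([0.656, 0.246, 0.245], 0.74), ([0.382, -0.268, 0.018], 0.66), ([0.388, -0.314, 0.022], 0.89)]
shift [-14.4  -1.  180.4] turn [ 0.     0.    -0.001]  t 33.15 tcp [ 0.4998 -0.3544  0.1754] [180.    0.   82.4] w 0.0599 F [-0.1 -0.  -0.6] q [-41.  16.  -6.  69.   0.  56.]
```

Request:
play_rows([
  [-7,-1,30,0,0,0],
  [-14,-1,65,0,0,0],
  [-14,-1,100,0,0,0],
  [-14,-1,125,0,0,0],
  [-14,-1,140,0,0,0],
])

```text
t: 33.65
tcp_pos: [0.4953, -0.3674, 0.0327]
ee_rot: [-179.8, -0.1, 82.4]
wrist_force: [-1.5, -0.3, -0.3]
grip_width: 0.0599
grasp_force: 0.0
```

Request:
play_rows([
  [0,0,15,0,0,0],
  [0,0,30,0,0,0],
  [0,0,40,0,0,0],
  [0,0,40,0,0,0],
  [0,0,40,0,0,0],
])

```text
t: 34.15
tcp_pos: [0.497, -0.3691, -0.0043]
ee_rot: [180.0, 0.0, 82.4]
wrist_force: [0.1, -0.0, -0.2]
grip_width: 0.0597
grasp_force: 0.0
```

Request:
play_rows([
  [0,0,0,0,0,0],
  [0,0,0,0,0,0],
  [0,0,0,0,0,0],
  [0,0,0,0,0,0],
  [0,0,0,0,0,0],
], hand=1, force=60)

```text
t: 34.65
tcp_pos: [0.4975, -0.3696, -0.0034]
ee_rot: [179.9, 0.1, 82.4]
wrist_force: [0.5, 1.2, 5.2]
grip_width: 0.0232
grasp_force: 58.8
```

Request:
play_rows([
  [0,0,-15,0,0,0],
  [0,0,-50,0,0,0],
  [0,0,-90,0,0,0],
  [0,0,-130,0,0,0],
  [0,0,-155,0,0,0],
], force=80)

```text
t: 35.15
tcp_pos: [0.4976, -0.3696, 0.1542]
ee_rot: [179.8, 0.1, 82.4]
wrist_force: [0.4, -0.8, -2.0]
grip_width: 0.0219
grasp_force: 78.8
```

Request:
play_rows([
  [20,0,0,0,0,-0.03],
  [50,5,0,0,0,-0.07],
  [90,10,0,0,0,-0.11],
  [130,15,0,0,0,-0.146],
  [130,15,0,0,0,-0.146],
])

```text
t: 35.65
tcp_pos: [0.5275, -0.2356, 0.1484]
ee_rot: [-179.8, -0.3, 91.1]
wrist_force: [-0.3, -1.3, -0.6]
grip_width: 0.0222
grasp_force: 78.8
```

```bash
python3 -c "
from h import *
cv2.imwrite('pics/t6.png',shafts())
get_image('scene'); look()
go(*st(-.028,-.019),.08,90.84)
"
```

```text
shaft [ 0.6935 -0.0023] len 0.147 toolyaw 90.3
shaft [ 0.4514 -0.0103] len 0.127 toolyaw 89.7
[([0.386, -0.358, 0.02], 0.57), ([0.659, 0.25, 0.244], 0.25), ([0.385, -0.306, 0.023], 0.49)]
shift [232.2  48.   69.5] turn [-0.001 -0.001 -0.002]  t 35.85 tcp [ 0.5281 -0.2417  0.1494] [-179.9   -0.    90.8] w 0.0224 F [ 0.8 -0.5 -1.8] q [-31.  13. -12.  65.  -0.  58.]
```

```bash
python3 -c "
import cv2
im=cv2.imread('pics/t6.png'); cv2.imwrite('pics/t6c.png',cv2.resize(im[150:315,236:376],None,fx=3.6,fy=3.6,interpolation=cv2.INTER_CUBIC))"
```

```text
(no output)
```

View pics/t6c.png

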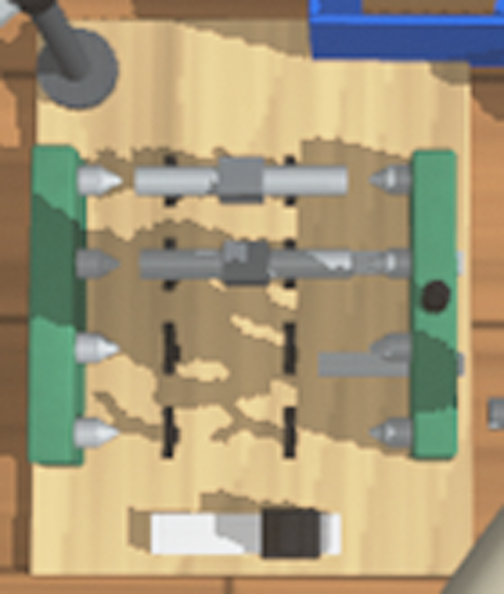

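Both shafts are seated in stations 3 and 2 (crop rows 180 and 264), the tailstock is fully back and the lock is open.

Request:
play_rows([
  [40,8,0,0,0,0],
  [88,18,0,0,0,0],
  [136,28,0,0,0,0],
  [184,38,0,0,0,0],
  [232,48,0,0,0,0],
])

```text
t: 36.35
tcp_pos: [0.574, -0.0089, 0.1501]
ee_rot: [180.0, 0.0, 90.6]
wrist_force: [1.0, -0.3, -2.2]
grip_width: 0.0223
grasp_force: 78.8
```

Request:
play_rows([
  [0,0,0,0,0,0],
  [0,0,0,0,0,0],
  [0,0,20,0,0,0],
  [0,0,45,0,0,0],
  [0,0,69,0,0,0],
])

```text
t: 36.85
tcp_pos: [0.574, -0.0118, 0.0807]
ee_rot: [180.0, 0.0, 90.6]
wrist_force: [-0.4, 0.4, -2.2]
grip_width: 0.0221
grasp_force: 78.8
```

Request:
play_rows([
  [0,0,0,0,0,0],
  [0,0,0,0,0,0],
  [0,0,0,0,0,0],
  [0,0,0,0,0,0],
  [0,0,0,0,0,0],
])

```text
t: 37.35
tcp_pos: [0.5749, -0.0097, 0.0827]
ee_rot: [179.9, 0.0, 90.7]
wrist_force: [1.1, 0.4, -1.4]
grip_width: 0.022
grasp_force: 78.9
```

```bash
python3 -c "
from h import *
go(*st(-.028,-.019),.047,90.84)
"
```

```text
shift [ 0.9 -2.1 35.6] turn [ 0.002  0.    -0.002]  t 37.35 tcp [ 0.5749 -0.0097  0.0827] [179.9   0.   90.7] w 0.022 F [ 1.1  0.4 -1.4] q [ -7.  16. -17.  57.  -0.  82.]
```

Request:
play_rows([
  [1,-2,0,0,0,0],
  [1,-2,8,0,0,0],
  [1,-2,16,0,0,0],
  [1,-2,24,0,0,0],
  [1,-2,29,0,0,0],
])

```text
t: 37.85
tcp_pos: [0.5707, -0.0082, 0.0507]
ee_rot: [-179.9, -0.0, 90.8]
wrist_force: [0.9, 0.6, -1.0]
grip_width: 0.0222
grasp_force: 79.0
```

Request:
play_rows([
  [0,0,2,0,0,0],
  [0,0,4,0,0,0],
  [0,0,6,0,0,0],
  [0,0,7,0,0,0],
  [0,0,7,0,0,0],
])

```text
t: 38.35
tcp_pos: [0.5745, -0.0086, 0.047]
ee_rot: [179.7, 0.0, 90.7]
wrist_force: [2.7, -0.1, 5.0]
grip_width: 0.022
grasp_force: 79.8
```

Request:
play_rows([
  [0,0,0,0,0,0],
  [0,0,0,0,0,0],
  [0,0,0,0,0,0],
  [0,0,-15,0,0,0],
  [0,0,-50,0,0,0],
], hand=0.08)

```text
t: 38.85
tcp_pos: [0.5672, -0.0079, 0.0917]
ee_rot: [-179.4, -0.1, 90.7]
wrist_force: [0.4, 1.0, -0.6]
grip_width: 0.0393
grasp_force: 0.0
```

Request:
play_rows([
  [0,0,-40,0,0,0],
  [-10,-20,-80,0,0,0],
  [-40,-55,-80,0,0,0],
  [-75,-85,-80,0,0,0],
  [-110,-110,-80,0,0,0],
])

```text
t: 39.35
tcp_pos: [0.461, -0.1201, 0.1752]
ee_rot: [-179.9, -0.0, 90.8]
wrist_force: [0.1, 0.3, 0.1]
grip_width: 0.0391
grasp_force: 0.0
```

Request:
play_rows([
  [-40,-15,0,0,0,0],
  [-80,-30,0,0,0,-0.01],
  [-120,-45,0,0,0,-0.02],
  [-160,-60,0,0,0,-0.03],
  [-205,-75,0,0,0,-0.045],
], hand=-0.4)

```text
t: 39.85
tcp_pos: [0.3893, -0.3262, 0.1747]
ee_rot: [-179.9, -0.1, 93.4]
wrist_force: [0.6, -0.4, 0.1]
grip_width: 0.0598
grasp_force: 0.0
```

Request:
play_rows([
  [0,0,0,0,0,0],
  [0,0,0,0,0,0],
  [0,0,0,0,0,0],
  [0,0,0,0,0,0],
  [0,0,0,0,0,0],
])

```text
t: 40.35
tcp_pos: [0.3912, -0.3245, 0.1752]
ee_rot: [-180.0, -0.0, 93.4]
wrist_force: [0.2, 0.3, 0.2]
grip_width: 0.06
grasp_force: 0.0
```

```bash
python3 -c "
from h import *
cv2.imwrite('pics/t7.png',shafts()); get_image('scene'); look()
go(.3825,-.3239,-.005,93.3)
"
```

```text
shaft [ 0.6935 -0.0023] len 0.147 toolyaw 90.1
[([0.388, -0.315, 0.022], 0.58)]
shift [  1.9  -8.6 180.4] turn [0.    0.    0.001]  t 40.55 tcp [ 0.3912 -0.3252  0.1754] [180.    0.   93.4] w 0.0597 F [-0.1  0.3 -0.1] q [-47.   5. -18.  67.   0.  40.]
```

Scene confirms the last shaft is still there.

Request:
play_rows([
  [1,-4,30,0,0,0],
  [2,-9,65,0,0,0],
  [2,-9,100,0,0,0],
  [2,-9,125,0,0,0],
  [2,-9,140,0,0,0],
])

```text
t: 41.05
tcp_pos: [0.3806, -0.3227, 0.033]
ee_rot: [-179.9, -0.2, 93.3]
wrist_force: [-0.3, -0.1, 0.5]
grip_width: 0.06
grasp_force: 0.0
```

Request:
play_rows([
  [0,0,15,0,0,0],
  [0,0,30,0,0,0],
  [0,0,40,0,0,0],
  [0,0,40,0,0,0],
  [0,0,40,0,0,0],
])

```text
t: 41.55
tcp_pos: [0.382, -0.3244, -0.0045]
ee_rot: [180.0, 0.0, 93.3]
wrist_force: [0.1, -0.4, 0.1]
grip_width: 0.0598
grasp_force: 0.0
```

Request:
play_rows([
  [0,0,0,0,0,0],
  [0,0,0,0,0,0],
  [0,0,0,0,0,0],
  [0,0,0,0,0,0],
  [0,0,0,0,0,0],
], hand=1, force=60)

```text
t: 42.05
tcp_pos: [0.3826, -0.325, -0.0035]
ee_rot: [179.9, 0.1, 93.3]
wrist_force: [-1.0, 1.2, 6.9]
grip_width: 0.0231
grasp_force: 58.7
```

Request:
play_rows([
  [0,0,-15,0,0,0],
  [0,0,-50,0,0,0],
  [0,0,-90,0,0,0],
  [0,0,-130,0,0,0],
  [0,0,-155,0,0,0],
], force=80)

```text
t: 42.55
tcp_pos: [0.3826, -0.3252, 0.1534]
ee_rot: [179.9, 0.2, 93.3]
wrist_force: [1.1, 0.1, -2.4]
grip_width: 0.0218
grasp_force: 78.8
```

Request:
play_rows([
  [20,10,0,0,0,0.01],
  [50,25,0,0,0,0.02],
  [90,45,0,0,0,0.04],
  [120,60,0,0,0,0.045],
  [120,60,0,0,0,0.045],
])

```text
t: 43.05
tcp_pos: [0.4349, -0.1975, 0.1499]
ee_rot: [-180.0, -0.1, 91.0]
wrist_force: [0.3, -0.3, -1.9]
grip_width: 0.0219
grasp_force: 78.8
```

Request:
play_rows([
  [0,0,0,0,0,0],
  [0,0,0,0,0,0],
  [0,0,0,0,0,0],
  [0,0,0,0,0,0],
  [0,0,0,0,0,0],
])

```text
t: 43.55
tcp_pos: [0.4345, -0.2017, 0.1503]
ee_rot: [-180.0, -0.0, 90.7]
wrist_force: [0.1, -0.4, -1.3]
grip_width: 0.022
grasp_force: 78.8
```

```bash
python3 -c "
from h import *
go(*st(-.084,-.019),.08,90.84)
"
```

```text
shift [191.1  84.6  70.3] turn [-0.    -0.    -0.003]  t 43.55 tcp [ 0.4345 -0.2017  0.1503] [-180.    -0.    90.7] w 0.022 F [ 0.1 -0.4 -1.3] q [-33.   3. -24.  63.  -0.  57.]
```

Request:
play_rows([
  [30,14,0,0,0,0],
  [70,32,0,0,0,0],
  [110,50,0,0,0,0],
  [150,68,0,0,0,0],
  [191,85,0,0,0,0],
])

```text
t: 44.05
tcp_pos: [0.518, -0.0078, 0.1505]
ee_rot: [180.0, 0.0, 90.7]
wrist_force: [-0.2, -0.4, -1.8]
grip_width: 0.022
grasp_force: 78.9
```

Request:
play_rows([
  [0,0,0,0,0,0],
  [0,0,0,0,0,0],
  [0,0,20,0,0,0],
  [0,0,45,0,0,0],
  [0,0,69,0,0,0],
])

```text
t: 44.55
tcp_pos: [0.517, -0.0107, 0.0808]
ee_rot: [180.0, 0.0, 90.6]
wrist_force: [-0.2, -0.2, -1.2]
grip_width: 0.022
grasp_force: 79.0
```

Request:
play_rows([
  [0,0,0,0,0,0],
  [0,0,0,0,0,0],
  [0,0,0,0,0,0],
  [0,0,0,0,0,0],
  [0,0,0,0,0,0],
])

```text
t: 45.05
tcp_pos: [0.5183, -0.0092, 0.0825]
ee_rot: [179.9, 0.0, 90.7]
wrist_force: [-0.9, 0.1, -0.8]
grip_width: 0.0223
grasp_force: 79.0
```

```bash
python3 -c "
from h import *
go(*st(-.084,-.019),.047,90.84)
"
```

```text
shift [-0.4 -1.5 35.5] turn [ 0.002  0.    -0.002]  t 45.05 tcp [ 0.5183 -0.0092  0.0825] [179.9   0.   90.7] w 0.0223 F [-0.9  0.1 -0.8] q [ -8.  11. -24.  55.  -0.  81.]
```

Request:
play_rows([
  [0,-1,0,0,0,0],
  [0,-1,8,0,0,0],
  [0,-1,16,0,0,0],
  [0,-1,24,0,0,0],
  [0,-1,29,0,0,0],
])

```text
t: 45.55
tcp_pos: [0.5152, -0.0087, 0.0508]
ee_rot: [-179.9, -0.0, 90.8]
wrist_force: [0.2, 0.7, -1.3]
grip_width: 0.0221
grasp_force: 79.0
```

Request:
play_rows([
  [0,0,2,0,0,0],
  [0,0,4,0,0,0],
  [0,0,6,0,0,0],
  [0,0,7,0,0,0],
  [0,0,7,0,0,0],
])

```text
t: 46.05
tcp_pos: [0.5186, -0.0091, 0.0466]
ee_rot: [179.7, 0.0, 90.7]
wrist_force: [2.7, 0.3, 3.5]
grip_width: 0.0225
grasp_force: 79.8
```

Request:
play_rows([
  [0,0,0,0,0,0],
  [0,0,0,0,0,0],
  [0,0,0,0,0,0],
  [0,0,-15,0,0,0],
  [0,0,-50,0,0,0],
], hand=0.08)

```text
t: 46.55
tcp_pos: [0.5117, -0.0084, 0.0921]
ee_rot: [-179.4, -0.1, 90.7]
wrist_force: [0.4, 0.5, -0.1]
grip_width: 0.0393
grasp_force: 0.0
```

Request:
play_rows([
  [0,0,-40,0,0,0],
  [-30,0,-80,0,0,0],
  [-75,0,-100,0,0,0],
  [-120,0,-120,0,0,0],
  [-165,0,-120,0,0,0],
])

```text
t: 47.05
tcp_pos: [0.5198, -0.1761, 0.2186]
ee_rot: [179.7, 0.1, 90.8]
wrist_force: [1.7, -0.3, -0.1]
grip_width: 0.0392
grasp_force: 0.0
```

Request:
play_rows([
  [-40,0,0,0,0,-0.139],
  [-80,0,0,0,0,-0.278],
  [-80,0,0,0,0,-0.417],
  [-80,0,0,0,0,-0.556],
  [-80,0,0,0,0,-0.7],
])

```text
t: 47.55
tcp_pos: [0.5183, -0.2541, 0.2142]
ee_rot: [-179.9, -0.1, 131.1]
wrist_force: [1.4, 0.2, 0.3]
grip_width: 0.0393
grasp_force: 0.0
```

Request:
play_rows([
  [0,0,0,0,0,-0.139],
  [0,0,0,0,0,-0.278],
  [0,0,0,0,0,-0.417],
  [0,0,0,0,0,-0.556],
  [0,0,0,0,0,-0.7],
])

```text
t: 48.05
tcp_pos: [0.5185, -0.2535, 0.2144]
ee_rot: [180.0, -0.1, 171.3]
wrist_force: [-0.6, -0.5, 0.1]
grip_width: 0.0393
grasp_force: 0.0
```

Request:
play_rows([
  [0,0,0,0,0,-0.1],
  [0,0,0,0,0,-0.174],
  [0,0,0,0,0,-0.174],
  [0,0,0,0,0,-0.174],
  [0,0,0,0,0,-0.174],
])

```text
t: 48.55
tcp_pos: [0.5191, -0.2538, 0.215]
ee_rot: [180.0, -0.0, -179.1]
wrist_force: [0.3, -0.4, -0.3]
grip_width: 0.0394
grasp_force: 0.0
```

```bash
python3 -c "
from h import *
im=get_image('top'); a=im[150:315,236:376]; b=get_image('scene')[220:380,280:440]
cv2.imwrite('pics/chk.png',np.hstack([cv2.resize(a,(400,471),interpolation=cv2.INTER_CUBIC),cv2.resize(b,(400,400),interpolation=cv2.INTER_CUBIC)[:471] if 0 else cv2.copyMakeBorder(cv2.resize(b,(400,400),interpolation=cv2.INTER_CUBIC),0,71,0,0,cv2.BORDER_CONSTANT)]))
go(.6008,-.1341,.2,180.84)
"
```

```text
shift [-83.4 118.5  15.2] turn [ 0.    -0.     0.001]  t 48.65 tcp [ 0.5193 -0.2539  0.2152] [ 180.    -0.  -179.1] w 0.0395 F [-0.3  1.   0.9] q [-32.  11.  -7.  73.  -0. -33.]
```

View pics/chk.png

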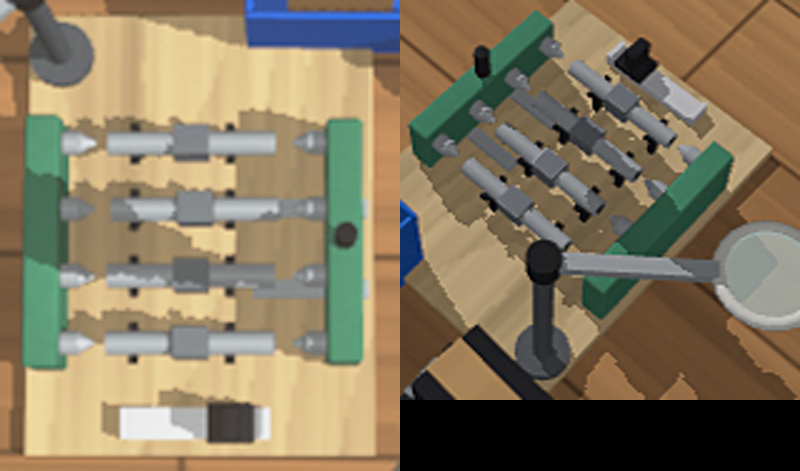

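The picture shows all four shafts lying in their stations and the tailstock back. Now I take the tail grip.

Request:
play_rows([
  [-20,30,3,0,0,0],
  [-40,60,6,0,0,0],
  [-60,90,9,0,0,0],
  [-84,119,15,0,0,0],
  [-84,119,15,0,0,0],
])

```text
t: 49.15
tcp_pos: [0.6032, -0.1302, 0.1993]
ee_rot: [179.9, 0.0, -178.8]
wrist_force: [-1.2, -1.0, 1.0]
grip_width: 0.0393
grasp_force: 0.0
```

Request:
play_rows([
  [0,0,0,0,0,0],
  [0,0,0,0,0,0],
  [0,0,25,0,0,0],
  [0,0,50,0,0,0],
  [0,0,50,0,0,0],
])

```text
t: 49.65
tcp_pos: [0.5979, -0.1338, 0.1469]
ee_rot: [179.9, -0.4, -179.2]
wrist_force: [-0.0, 0.4, -0.7]
grip_width: 0.0391
grasp_force: 0.0
```

```bash
python3 -c "
from h import *
go(.6015,-.1341,.097,180.84)
"
```

```text
shift [-3.9 -0.4 49.9] turn [ 0.002 -0.007 -0.001]  t 49.65 tcp [ 0.5979 -0.1338  0.1469] [ 179.9   -0.4 -179.2] w 0.0391 F [-0.   0.4 -0.7] q [-19.  17.  -7.  66.  -0. -19.]
```

Request:
play_rows([
  [-2,0,10,0,0,0],
  [-2,0,25,0,0,0],
  [-2,0,40,0,0,0],
  [-2,0,50,0,0,0],
  [-2,0,50,0,0,0],
])

```text
t: 50.15
tcp_pos: [0.6017, -0.133, 0.0979]
ee_rot: [179.9, -0.2, -179.1]
wrist_force: [-0.2, 0.4, 0.0]
grip_width: 0.039
grasp_force: 0.0
```

Request:
play_rows([
  [0,0,0,0,0,0],
  [0,0,0,0,0,0],
  [0,0,0,0,0,0],
  [0,0,0,0,0,0],
  [0,0,0,0,0,0],
], hand=1, force=80)

```text
t: 50.65
tcp_pos: [0.6051, -0.134, 0.1021]
ee_rot: [-179.9, 0.2, -179.1]
wrist_force: [-0.2, -0.0, 5.3]
grip_width: -0.0001
grasp_force: 2.9
```

Request:
play_rows([
  [0,2,0,0,0,0],
  [0,4,0,0,0,0],
  [0,7,0,0,0,0],
  [0,10,0,0,0,0],
  [0,10,0,0,0,0],
])

```text
t: 51.15
tcp_pos: [0.6048, -0.125, 0.102]
ee_rot: [-179.8, 0.2, -179.1]
wrist_force: [-0.5, -2.6, 4.9]
grip_width: -0.0001
grasp_force: 2.7
```

Request:
play_rows([
  [0,2,0,0,0,0],
  [0,5,0,0,0,0],
  [0,8,0,0,0,0],
  [0,10,0,0,0,0],
  [0,10,0,0,0,0],
])

```text
t: 51.65
tcp_pos: [0.6021, -0.1125, 0.0993]
ee_rot: [179.9, -0.1, -179.0]
wrist_force: [0.3, -0.3, 0.2]
grip_width: 0.0001
grasp_force: 0.0
```

Request:
play_rows([
  [0,2,0,0,0,0],
  [0,4,0,0,0,0],
  [0,6,0,0,0,0],
  [0,8,0,0,0,0],
  [0,8,0,0,0,0],
])

```text
t: 52.15
tcp_pos: [0.603, -0.1052, 0.1003]
ee_rot: [180.0, -0.0, -179.1]
wrist_force: [-0.3, -0.7, -0.5]
grip_width: 0.0002
grasp_force: 0.0
```

The fingers closed above the grip, because the real tips sit about 20 mm behind the TCP. Backing up to check the tailstock before I retry lower.

Request:
play_rows([
  [0,0,-40,0,0,0],
  [0,0,-80,0,0,0],
  [20,-40,-100,0,0,0],
  [50,-80,-100,0,0,0],
  [60,-95,-100,0,0,0],
], hand=0.1)

```text
t: 52.65
tcp_pos: [0.5435, -0.2043, 0.2019]
ee_rot: [-179.9, 0.1, -179.2]
wrist_force: [-1.1, 0.2, -0.1]
grip_width: 0.0385
grasp_force: 0.0
```

Request:
play_rows([
  [0,0,0,0,0,0],
  [0,0,0,0,0,0],
  [0,0,0,0,0,0],
  [0,0,0,0,0,0],
  [0,0,0,0,0,0],
])

```text
t: 53.15
tcp_pos: [0.545, -0.2006, 0.2001]
ee_rot: [180.0, -0.0, -179.0]
wrist_force: [0.1, -0.3, 0.9]
grip_width: 0.0387
grasp_force: 0.0
```

```bash
cat >> h.py <<'E'
def tail():
    im=get_image('top'); hsv=cv2.cvtColor(im,cv2.COLOR_BGR2HSV); g=((hsv[...,0]>55)&(hsv[...,0]<90)&(hsv[...,1]>80)).astype(np.uint8)
    n,l,s,c=cv2.connectedComponentsWithStats(g); print('green',[(s[i].tolist(),c[i].round(1).tolist()) for i in range(1,n) if s[i,4]>100])
    k=(hsv[...,2]<60).astype(np.uint8)[200:260,325:375]; n,l,s,c=cv2.connectedComponentsWithStats(k)
    for i in range(1,n):
        if 20<s[i,4]<200: q=c[i]+[325,200]; print('dark',q.round(1),s[i,4],ray('top',*q,.128).round(4),ray('top',*q,.118).round(4))
    return im
E
python3 -c "
from h import *
cv2.imwrite('pics/t8.png',tail())
im=cv2.imread('pics/t6.png'); hsv=cv2.cvtColor(im,cv2.COLOR_BGR2HSV); k=(hsv[...,2]<60).astype(np.uint8)[200:260,325:375]; n,l,s,c=cv2.connectedComponentsWithStats(k); print('t6',[(s[i,4],(c[i]+[325,200]).round(1)) for i in range(1,n) if s[i,4]>15])
g=((hsv[...,0]>55)&(hsv[...,0]<90)&(hsv[...,1]>80)).astype(np.uint8);n,l,s,c=cv2.connectedComponentsWithStats(g); print([(s[i].tolist(),c[i].round(1).tolist()) for i in range(1,n) if s[i,4]>100])
go(.6008,-.1341,.2,180.84)
"
```

```text
green [([244, 191, 16, 88, 1128], [250.6, 235.4]), ([350, 192, 13, 85, 885], [355.9, 233.5])]
t6 [(np.int32(19), array([355.8, 232.9]))]
[([244, 191, 16, 88, 1114], [250.6, 235.3]), ([350, 192, 13, 85, 904], [356.3, 234.4])]
shift [-57.   65.7   0.1] turn [ 0.    -0.     0.003]  t 53.2 tcp [ 0.5449 -0.2008  0.2001] [ 180.   -0. -179.] w 0.0387 F [ 0.3 -0.2  0.2] q [-27.  12.  -8.  71.   0. -28.]
```

Request:
play_rows([
  [-20,22,0,0,0,0],
  [-40,45,0,0,0,0],
  [-57,67,0,0,0,0],
  [-57,67,30,0,0,0],
  [-57,67,60,0,0,0],
])

```text
t: 53.7
tcp_pos: [0.6027, -0.1327, 0.1409]
ee_rot: [-179.9, 0.2, -178.9]
wrist_force: [0.8, -0.1, -0.3]
grip_width: 0.0386
grasp_force: 0.0
```

Request:
play_rows([
  [0,0,0,0,0,0],
  [0,0,15,0,0,0],
  [0,0,30,0,0,0],
  [0,0,45,0,0,0],
  [0,0,45,0,0,0],
])

```text
t: 54.2
tcp_pos: [0.5985, -0.1331, 0.0928]
ee_rot: [179.9, -0.2, -179.1]
wrist_force: [0.1, -0.1, 0.9]
grip_width: 0.0381
grasp_force: 0.0
```

Request:
play_rows([
  [0,0,3,0,0,0],
  [0,0,6,0,0,0],
  [0,0,9,0,0,0],
  [0,0,12,0,0,0],
  [0,0,12,0,0,0],
])

```text
t: 54.7
tcp_pos: [0.6003, -0.1335, 0.083]
ee_rot: [180.0, -0.0, -179.1]
wrist_force: [-0.3, 0.7, 0.1]
grip_width: 0.0384
grasp_force: 0.0
```

Request:
play_rows([
  [0,0,0,0,0,0],
  [0,0,0,0,0,0],
  [0,0,0,0,0,0],
  [0,0,0,0,0,0],
  [0,0,0,0,0,0],
], hand=1, force=60)

```text
t: 55.2
tcp_pos: [0.6006, -0.1338, 0.0837]
ee_rot: [-180.0, 0.0, -179.1]
wrist_force: [-1.4, -0.4, 2.9]
grip_width: 0.016
grasp_force: 58.6
```

Gripped (width 16 mm). Pushing forward.

Request:
play_rows([
  [0,2,0,0,0,0],
  [0,4,0,0,0,0],
  [0,7,0,0,0,0],
  [0,10,0,0,0,0],
  [0,12,0,0,0,0],
])

```text
t: 55.7
tcp_pos: [0.6004, -0.1216, 0.0837]
ee_rot: [-180.0, 0.0, -179.1]
wrist_force: [-2.0, -4.1, 4.3]
grip_width: 0.0159
grasp_force: 59.1
```

Request:
play_rows([
  [0,3,0,0,0,0],
  [0,6,0,0,0,0],
  [0,9,0,0,0,0],
  [0,12,0,0,0,0],
  [0,12,0,0,0,0],
])

```text
t: 56.2
tcp_pos: [0.6003, -0.1099, 0.0837]
ee_rot: [-179.9, 0.0, -179.1]
wrist_force: [-2.0, -5.9, 4.0]
grip_width: 0.016
grasp_force: 59.1
```

Request:
play_rows([
  [0,2,0,0,0,0],
  [0,4,0,0,0,0],
  [0,6,0,0,0,0],
  [0,8,0,0,0,0],
  [0,10,0,0,0,0],
])

```text
t: 56.7
tcp_pos: [0.6002, -0.1007, 0.0837]
ee_rot: [-179.8, 0.0, -179.1]
wrist_force: [-1.9, -6.7, 3.9]
grip_width: 0.0157
grasp_force: 59.1
```

Request:
play_rows([
  [0,1,0,0,0,0],
  [0,2,0,0,0,0],
  [0,3,0,0,0,0],
  [0,4,0,0,0,0],
  [0,4,0,0,0,0],
])

```text
t: 57.2
tcp_pos: [0.6002, -0.0966, 0.0837]
ee_rot: [-179.9, 0.0, -179.1]
wrist_force: [-0.6, -7.0, 3.9]
grip_width: 0.0161
grasp_force: 59.1
```

```bash
python3 -c "
from h import *
go(.6006,-.0938,.083,180.84)
cv2.imwrite('pics/t9.png',tail())
"
```

```text
shift [-0.5  2.8  0.7] turn [-0.003  0.     0.001]  t 57.2 tcp [ 0.6002 -0.0966  0.0837] [-179.9    0.  -179.1] w 0.0161 F [-0.6 -7.   3.9] q [-15.  19. -13.  58.  -0. -16.]
green [([244, 191, 16, 88, 1118], [250.6, 236.2])]
```

Request:
play_rows([
  [0,0.5,0,0,0,0],
  [0,1,0,0,0,0],
  [0,1.5,0,0,0,0],
  [0,1.5,0,0,0,0],
  [0,1.5,0,0,0,0],
])

```text
t: 57.75
tcp_pos: [0.6002, -0.0953, 0.0837]
ee_rot: [-179.8, 0.0, -179.1]
wrist_force: [-1.5, -7.6, 5.4]
grip_width: 0.0154
grasp_force: 59.1
```

Request:
play_rows([
  [0,0.5,0,0,0,0],
  [0,1,0,0,0,0],
  [0,1.5,0,0,0,0],
  [0,1.5,0,0,0,0],
  [0,1.5,0,0,0,0],
])

```text
t: 58.25
tcp_pos: [0.6001, -0.0938, 0.0837]
ee_rot: [-179.8, 0.0, -179.1]
wrist_force: [-2.1, -6.2, 5.1]
grip_width: 0.0156
grasp_force: 59.1
```

Request:
play_rows([
  [0,0.5,0,0,0,0],
  [0,1,0,0,0,0],
  [0,1,0,0,0,0],
  [0,1,0,0,0,0],
  [0,1,0,0,0,0],
])

```text
t: 58.75
tcp_pos: [0.6001, -0.0931, 0.0837]
ee_rot: [-179.8, 0.0, -179.1]
wrist_force: [-1.7, -7.4, 4.5]
grip_width: 0.0159
grasp_force: 59.1
```

Request:
play_rows([
  [0,0.5,0,0,0,0],
  [0,1,0,0,0,0],
  [0,1,0,0,0,0],
  [0,1,0,0,0,0],
  [0,1,0,0,0,0],
])

```text
t: 59.25
tcp_pos: [0.6001, -0.093, 0.0837]
ee_rot: [-179.7, 0.0, -179.1]
wrist_force: [-1.7, -10.5, 4.8]
grip_width: 0.016
grasp_force: 59.1
```

```bash
python3 -c "
from h import *
im=tail(); cv2.imwrite('pics/t10.png',im); s=get_image('scene'); cv2.imwrite('pics/s10.png',s)
# boss (darker grey) of each station along stand y, sampled on top image at each x
for xs in(-.084,-.028,.028,.084):
  ys=np.arange(-.10,.09,.002); v=[]
  for y in ys:
    u=pix('top',[*st(xs,y),.075]).round().astype(int); p=im[u[1],u[0]].astype(int); v.append(int(p.max()-p.min())*1000+int(p.mean()))
  print(xs,v[::2])
"
```

```text
green [([244, 191, 16, 88, 1118], [250.6, 236.3])]
-0.084 [30188, 30188, 30186, 29185, 29185, 31185, 30184, 30184, 29183, 29184, 29184, 29184, 28184, 28184, 28184, 30184, 31183, 30183, 30183, 30183, 29182, 28180, 30179, 29176, 27175, 26172, 26165, 25157, 24152, 22137, 19122, 19117, 4156, 7201, 8200, 9199, 9200, 8199, 9199, 9199, 8198, 7199, 8200, 8197, 5226, 7200, 7201, 7190]
-0.028 [28186, 29186, 29183, 29184, 28183, 29183, 31183, 30183, 28182, 29181, 30182, 29182, 30181, 29180, 28178, 25177, 27174, 26169, 26168, 25162, 24152, 24148, 21133, 19120, 18117, 4124, 8140, 8140, 9140, 6140, 10202, 9201, 10200, 9200, 9200, 9200, 10200, 9200, 8199, 8198, 8199, 8198, 8200, 7187, 6219, 9200, 8201, 7203]
0.028 [29186, 28184, 28183, 27181, 27179, 27178, 28173, 26167, 25165, 25158, 24150, 23145, 20134, 20119, 19115, 21135, 14098, 27173, 33201, 8131, 5139, 4139, 1102, 1100, 2100, 2101, 2101, 2100, 2099, 5122, 4139, 5137, 5137, 5137, 3137, 4136, 3136, 2136, 4136, 4136, 4136, 3136, 4137, 3133, 2126, 3134, 2135, 3137]
0.084 [30202, 30202, 30203, 30203, 30203, 30204, 32204, 29180, 19111, 24221, 31190, 31193, 13091, 31193, 32192, 17136, 9202, 8199, 7200, 7198, 7199, 7201, 7143, 6136, 8135, 7134, 7134, 7134, 9134, 3124, 5168, 8198, 7197, 8197, 8197, 7197, 8197, 7197, 8196, 7197, 9198, 8191, 7178, 3127, 2125, 3135, 3137, 3133]
```

Shaft bosses are centred at y ≈ 0 and the push has stalled. Adding a little more push to seat them fully.

Request:
play_rows([
  [0,0.5,0,0,0,0],
  [0,1,0,0,0,0],
  [0,1.5,0,0,0,0],
  [0,1.5,0,0,0,0],
  [0,1.5,0,0,0,0],
])

```text
t: 59.85
tcp_pos: [0.6001, -0.0927, 0.0837]
ee_rot: [-179.5, 0.0, -179.2]
wrist_force: [-1.8, -13.4, 3.1]
grip_width: 0.0159
grasp_force: 59.1
```

Request:
play_rows([
  [0,0.5,0,0,0,0],
  [0,1,0,0,0,0],
  [0,1.5,0,0,0,0],
  [0,1.5,0,0,0,0],
  [0,1.5,0,0,0,0],
])

```text
t: 60.35
tcp_pos: [0.6001, -0.0926, 0.0837]
ee_rot: [-179.4, -0.0, -179.2]
wrist_force: [-1.5, -16.1, 2.7]
grip_width: 0.0154
grasp_force: 59.1
```

Request:
play_rows([
  [0,1,0,0,0,0],
  [0,2,0,0,0,0],
  [0,3,0,0,0,0],
  [0,3,0,0,0,0],
  [0,3,0,0,0,0],
])

```text
t: 60.85
tcp_pos: [0.6001, -0.0924, 0.0837]
ee_rot: [-179.1, -0.0, -179.3]
wrist_force: [-2.7, -22.3, 2.1]
grip_width: 0.0156
grasp_force: 59.2
```

Request:
play_rows([
  [0,1,0,0,0,0],
  [0,2,0,0,0,0],
  [0,2,0,0,0,0],
  [0,2,0,0,0,0],
  [0,2,0,0,0,0],
])

```text
t: 61.35
tcp_pos: [0.6001, -0.0923, 0.0837]
ee_rot: [-178.8, -0.0, -179.4]
wrist_force: [-1.2, -26.2, -0.1]
grip_width: 0.016
grasp_force: 59.3
```

Request:
play_rows([
  [0,-2,0,0,0,0],
  [0,-4,0,0,0,0],
  [0,-6,0,0,0,0],
  [0,-7,0,0,0,0],
  [0,-7,0,0,0,0],
])

```text
t: 61.85
tcp_pos: [0.6001, -0.0922, 0.0837]
ee_rot: [-179.7, 0.0, -179.2]
wrist_force: [-2.2, -9.9, 3.6]
grip_width: 0.0155
grasp_force: 59.4
```

Request:
play_rows([
  [0,0,0,0,0,0],
  [0,0,0,0,0,0],
  [0,0,0,0,0,0],
  [0,0,-20,0,0,0],
  [0,0,-50,0,0,0],
], hand=0.1)

```text
t: 62.35
tcp_pos: [0.5973, -0.0878, 0.1309]
ee_rot: [179.8, -0.3, -179.0]
wrist_force: [0.6, -0.2, -0.2]
grip_width: 0.0386
grasp_force: 0.0
```

Request:
play_rows([
  [0,0,-40,0,0,0],
  [30,0,-60,0,0,0],
  [75,0,-60,0,0,0],
  [120,-20,-60,0,0,0],
  [145,-20,-60,0,0,0],
])

```text
t: 62.85
tcp_pos: [0.4522, -0.1115, 0.1929]
ee_rot: [179.9, -0.1, -179.1]
wrist_force: [0.4, -0.5, 0.5]
grip_width: 0.0387
grasp_force: 0.0
```

Request:
play_rows([
  [0,-30,0,0,0,0],
  [0,-60,0,0,0,0],
  [0,-60,0,0,0,0],
  [0,-60,0,0,0,0],
  [0,-60,0,0,0,0],
])

```text
t: 63.35
tcp_pos: [0.4559, -0.1708, 0.1929]
ee_rot: [179.9, -0.0, -179.0]
wrist_force: [-0.1, 1.2, 1.3]
grip_width: 0.0382
grasp_force: 0.0
```

```bash
python3 -c "
from h import *
im=tail(); cv2.imwrite('pics/t11.png',im); get_image('scene')
print([(n,d['location'],d['score']) for n in ('top','scene') for d in look_for(n,'lock_grip')])
go(*st(-.1485,-.049),.12,180.84)
for xs in(-.084,-.028,.028,.084):
  ys=np.arange(-.03,.03,.001); v=[]
  for y in ys:
    u=pix('top',[*st(xs,y),.078]); p=cv2.getRectSubPix(im,(1,1),tuple(map(float,u)))[0,0].astype(int); v.append(int(p.mean()))
  print(xs,v[::2])
"
```

```text
green [([244, 191, 16, 88, 1108], [250.8, 233.2]), ([333, 192, 12, 85, 946], [338.6, 234.1])]
[('top', [0.4506, -0.0393, 0.0369], 0.74), ('scene', [0.4605, -0.0338, 0.0313], 0.57), ('scene', [0.6641, 0.2471, 0.2456], 0.29)]
shift [  1.  130.5  73.3] turn [ 0.    -0.     0.003]  t 63.55 tcp [ 0.4561 -0.171   0.1932] [ 180.   -0. -179.] w 0.0382 F [-0.3  0.1 -0.6] q [-28.   2. -19.  69.   0. -29.]
-0.084 [197, 193, 189, 191, 173, 144, 137, 133, 121, 105, 102, 102, 102, 102, 103, 103, 102, 103, 103, 102, 102, 102, 104, 113, 127, 136, 138, 137, 136, 137]
-0.028 [197, 197, 197, 197, 196, 197, 198, 193, 176, 146, 139, 140, 139, 139, 140, 140, 140, 140, 140, 140, 139, 140, 143, 141, 161, 188, 199, 198, 198, 197]
0.028 [199, 199, 199, 200, 199, 199, 199, 195, 181, 151, 139, 137, 138, 138, 139, 139, 138, 138, 138, 138, 138, 137, 136, 161, 189, 201, 199, 198, 198, 197]
0.084 [197, 197, 196, 196, 196, 196, 197, 193, 172, 135, 134, 136, 136, 135, 136, 135, 135, 134, 134, 135, 135, 134, 133, 131, 148, 178, 200, 198, 197, 197]
```

Tailstock has moved about 41 mm by vision (nominal 40) and all the bosses are in line. Now the lock.

Request:
play_rows([
  [2,30,0,0,0,0],
  [3,70,0,0,0,0],
  [4,110,20,0,0,0],
  [4,129,60,0,0,0],
  [4,129,80,0,0,0],
])

```text
t: 64.05
tcp_pos: [0.4477, -0.0397, 0.111]
ee_rot: [179.9, -0.2, -178.8]
wrist_force: [-1.5, -0.6, -0.5]
grip_width: 0.0383
grasp_force: 0.0
```

Request:
play_rows([
  [0,0,0,0,0,0],
  [0,0,20,0,0,0],
  [0,0,45,0,0,0],
  [0,0,70,0,0,0],
  [0,0,80,0,0,0],
])

```text
t: 64.55
tcp_pos: [0.4496, -0.0431, 0.0327]
ee_rot: [180.0, -0.1, -179.1]
wrist_force: [-0.4, -0.4, 0.1]
grip_width: 0.0381
grasp_force: 0.0
```

Request:
play_rows([
  [0,0,2,0,0,0],
  [0,0,4,0,0,0],
  [0,0,6,0,0,0],
  [0,0,6,0,0,0],
  [0,0,6,0,0,0],
])

```text
t: 65.05
tcp_pos: [0.4506, -0.0432, 0.028]
ee_rot: [-180.0, 0.1, -179.1]
wrist_force: [-0.5, -0.6, -0.1]
grip_width: 0.0386
grasp_force: 0.0
```

Request:
play_rows([
  [0,0,0,0,0,0],
  [0,0,0,0,0,0],
  [0,0,0,0,0,0],
  [0,0,0,0,0,0],
  [0,0,0,0,0,0],
], hand=1, force=50)

```text
t: 65.55
tcp_pos: [0.4503, -0.041, 0.028]
ee_rot: [179.7, 0.1, -179.0]
wrist_force: [-1.2, 5.6, 5.4]
grip_width: 0.0146
grasp_force: 49.9
```

Gripped. Sliding 60 mm or a little more to the locked stop.

Request:
play_rows([
  [0,5,0,0,0,0],
  [0,12,0,0,0,0],
  [0,20,0,0,0,0],
  [0,28,0,0,0,0],
  [0,36,0,0,0,0],
])

```text
t: 66.05
tcp_pos: [0.4499, -0.0076, 0.028]
ee_rot: [-179.8, 0.0, -179.1]
wrist_force: [-1.8, -2.7, 5.0]
grip_width: 0.0145
grasp_force: 49.9
```

Request:
play_rows([
  [0,6,0,0,0,0],
  [0,12,0,0,0,0],
  [0,17,0,0,0,0],
  [0,20,0,0,0,0],
  [0,22,0,0,0,0],
])

```text
t: 66.55
tcp_pos: [0.4496, 0.0145, 0.028]
ee_rot: [-179.9, 0.1, -179.1]
wrist_force: [-0.7, -2.1, 5.0]
grip_width: 0.0144
grasp_force: 49.9
```

Request:
play_rows([
  [0,2,0,0,0,0],
  [0,4,0,0,0,0],
  [0,6,0,0,0,0],
  [0,8,0,0,0,0],
  [0,8,0,0,0,0],
])

```text
t: 67.05
tcp_pos: [0.4496, 0.0191, 0.028]
ee_rot: [-179.4, 0.0, -179.2]
wrist_force: [-1.3, -11.8, 4.7]
grip_width: 0.0144
grasp_force: 49.9
```

Request:
play_rows([
  [0,-3,0,0,0,0],
  [0,-5,0,0,0,0],
  [0,-5,0,0,0,0],
  [0,-5,0,0,0,0],
  [0,-5,0,0,0,0],
])

```text
t: 67.55
tcp_pos: [0.4496, 0.0185, 0.028]
ee_rot: [180.0, 0.1, -179.1]
wrist_force: [-1.3, 0.5, 5.6]
grip_width: 0.0147
grasp_force: 50.1
```

Request:
play_rows([
  [0,0,0,0,0,0],
  [0,0,0,0,0,0],
  [0,0,0,0,0,0],
  [0,0,-20,0,0,0],
  [0,0,-60,0,0,0],
], hand=0.1)

```text
t: 68.05
tcp_pos: [0.4452, 0.0184, 0.0848]
ee_rot: [179.9, -0.5, -179.1]
wrist_force: [-0.0, -0.3, 0.0]
grip_width: 0.0384
grasp_force: 0.0
```

Request:
play_rows([
  [0,0,-45,0,0,0],
  [0,0,-90,0,0,0],
  [0,0,-135,0,0,0],
  [0,0,-180,0,0,0],
  [0,0,-220,0,0,0],
])

```text
t: 68.55
tcp_pos: [0.449, 0.018, 0.3095]
ee_rot: [-180.0, 0.1, -179.1]
wrist_force: [0.9, 0.4, -0.9]
grip_width: 0.0386
grasp_force: 0.0
```

Request:
play_rows([
  [-20,40,0,0,0,0],
  [-40,80,0,0,0,0],
  [-60,120,0,0,0,0],
  [-70,140,0,0,0,0],
  [-70,140,0,0,0,0],
])

```text
t: 69.05
tcp_pos: [0.5175, 0.1614, 0.3063]
ee_rot: [180.0, -0.0, -178.9]
wrist_force: [-0.2, -0.3, 0.2]
grip_width: 0.0389
grasp_force: 0.0
```

```bash
python3 -c "
from h import *
im=get_image('top'); cv2.imwrite('pics/t12.png',im); get_image('scene')
print([(n,np.round(d['location'],3),d['score']) for n in ('top','scene') for k in ('lens','lock_grip') for d in look_for(n,k)])
go(.603,.311,.310,180.84)
"
```

```text
[('top', array([0.681, 0.222, 0.243]), 0.57), ('top', array([0.451, 0.019, 0.039]), 0.78), ('scene', array([0.659, 0.249, 0.244]), 0.81), ('scene', array([0.463, 0.026, 0.036]), 0.47)]
shift [-89.  151.6  -2.6] turn [-0. -0.  0.]  t 69.35 tcp [0.5163 0.1581 0.3074] [-180.    -0.  -179.2] w 0.0382 F [-0.2 -0.3  0.3] q [10.  5. -2. 83. -0.  9.]
```

Request:
play_rows([
  [-20,35,0,0,0,0],
  [-45,75,0,0,0,0],
  [-70,115,0,0,0,0],
  [-89,152,0,0,0,0],
  [-89,152,0,0,0,0],
])

```text
t: 69.85
tcp_pos: [0.6049, 0.3154, 0.3054]
ee_rot: [179.9, -0.0, -178.9]
wrist_force: [-0.3, -0.8, 0.1]
grip_width: 0.0382
grasp_force: 0.0
```

Request:
play_rows([
  [0,0,0,0,0,0],
  [0,0,0,0,0,0],
  [0,0,10,0,0,0],
  [0,0,20,0,0,0],
  [0,0,20,0,0,0],
])

```text
t: 70.35
tcp_pos: [0.6018, 0.3112, 0.285]
ee_rot: [-179.9, -0.2, -179.1]
wrist_force: [-0.2, 0.5, 0.4]
grip_width: 0.0381
grasp_force: 0.0
```

```bash
python3 -c "
from h import *
go(.603,.311,.245,180.84)
"
```

```text
shift [-1.3 -0.2 40. ] turn [-0.001 -0.004  0.001]  t 70.35 tcp [0.6018 0.3112 0.285 ] [-179.9   -0.2 -179.1] w 0.0381 F [-0.2  0.5  0.4] q [22. 20. 14. 84.  0. 21.]
```

Request:
play_rows([
  [-1,0,10,0,0,0],
  [-1,0,20,0,0,0],
  [-1,0,30,0,0,0],
  [-1,0,40,0,0,0],
  [-1,0,40,0,0,0],
])

```text
t: 70.85
tcp_pos: [0.603, 0.3121, 0.2447]
ee_rot: [-179.9, -0.2, -179.1]
wrist_force: [0.2, -0.7, -0.4]
grip_width: 0.0385
grasp_force: 0.0
```

Request:
play_rows([
  [0,0,1,0,0,0],
  [0,0,2,0,0,0],
  [0,0,4,0,0,0],
  [0,0,4,0,0,0],
  [0,0,4,0,0,0],
])

```text
t: 71.35
tcp_pos: [0.6044, 0.3126, 0.2436]
ee_rot: [180.0, 0.0, -179.1]
wrist_force: [-0.4, -0.5, 0.5]
grip_width: 0.0386
grasp_force: 0.0
```

Request:
play_rows([
  [0,0,0,0,0,0],
  [0,0,0,0,0,0],
  [0,0,0,0,0,0],
  [0,0,0,0,0,0],
  [0,0,0,0,0,0],
], hand=1, force=25)

```text
t: 71.85
tcp_pos: [0.605, 0.3115, 0.2437]
ee_rot: [-179.9, 0.1, -179.1]
wrist_force: [3.2, -5.0, 1.4]
grip_width: 0.0124
grasp_force: 24.5
```

```bash
python3 -c "
from h import *
go(.603,.311,.241,180.84)
piv=st(.170,.098); p=state()['tcp_pos'][:2]; d=p-piv; a0=np.arctan2(d[1],d[0])%(2*np.pi); r=np.hypot(*d); print(piv,r,np.degrees(a0))
a1=np.radians(210.8)
Rt=R.from_euler('xyz',state()['ee_rot'],degrees=True)
for k in np.linspace(0,1,26)[1:]:
  a=a0+k*(a1-a0); q=piv+.261*np.array([np.cos(a),np.sin(a)]); print(round(float(k)*25), Rt.inv().apply([*(q-p),0])[:2].__mul__(1e3).round(0))
"
```

```text
shift [ 2.  -0.5  2.7] turn [-0.002  0.002  0.001]  t 71.85 tcp [0.605  0.3115 0.2437] [-1.799e+02  1.000e-01 -1.791e+02] w 0.0124 F [ 3.2 -5.   1.4] q [22. 21. 10. 79. -0. 21.]
[0.76914503 0.11108171] 0.2590496651351922 129.31264617389294
1 [13. -8.]
2 [ 23. -18.]
3 [ 34. -29.]
4 [ 43. -40.]
5 [ 52. -52.]
6 [ 60. -65.]
7 [ 68. -77.]
8 [ 75. -91.]
9 [  81. -104.]
10 [  86. -118.]
11 [  90. -132.]
12 [  94. -147.]
13 [  97. -161.]
14 [  99. -176.]
15 [ 100. -191.]
16 [ 100. -206.]
17 [  99. -220.]
18 [  98. -235.]
19 [  96. -250.]
20 [  93. -264.]
21 [  89. -279.]
22 [  84. -293.]
23 [  79. -307.]
24 [  72. -320.]
25 [  65. -333.]
```

Request:
play_rows([
  [13,-8,0,0,0,0],
  [23,-18,0,0,0,0],
  [34,-29,0,0,0,0],
  [43,-40,0,0,0,0],
  [52,-52,0,0,0,0],
])

```text
t: 72.35
tcp_pos: [0.5557, 0.2594, 0.2437]
ee_rot: [180.0, 0.3, -179.1]
wrist_force: [5.9, -0.5, -1.9]
grip_width: 0.0129
grasp_force: 24.7
```

Request:
play_rows([
  [8,-13,0,0,0,0],
  [16,-25,0,0,0,0],
  [23,-39,0,0,0,0],
  [29,-52,0,0,0,0],
  [34,-66,0,0,0,0],
])

```text
t: 72.85
tcp_pos: [0.5211, 0.1941, 0.2436]
ee_rot: [179.8, 0.1, -179.0]
wrist_force: [4.2, 0.4, -1.3]
grip_width: 0.0128
grasp_force: 24.8
```

Request:
play_rows([
  [4,-14,0,0,0,0],
  [8,-29,0,0,0,0],
  [11,-43,0,0,0,0],
  [13,-58,0,0,0,0],
  [14,-73,0,0,0,0],
])

```text
t: 73.35
tcp_pos: [0.5056, 0.1191, 0.2435]
ee_rot: [179.9, -0.2, -179.0]
wrist_force: [-4.3, 2.7, 6.3]
grip_width: 0.0127
grasp_force: 25.5
```

Request:
play_rows([
  [0,-15,0,0,0,0],
  [-1,-29,0,0,0,0],
  [-2,-44,0,0,0,0],
  [-4,-59,0,0,0,0],
  [-7,-73,0,0,0,0],
])

```text
t: 73.85
tcp_pos: [0.5139, 0.0455, 0.2434]
ee_rot: [-180.0, -0.2, -179.1]
wrist_force: [-4.4, 2.2, 6.0]
grip_width: 0.0126
grasp_force: 25.5
```

Request:
play_rows([
  [-4,-15,0,0,0,0],
  [-9,-29,0,0,0,0],
  [-14,-43,0,0,0,0],
  [-21,-56,0,0,0,0],
  [-28,-69,0,0,0,0],
])

```text
t: 74.35
tcp_pos: [0.5443, -0.0233, 0.2433]
ee_rot: [-179.9, -0.1, -179.1]
wrist_force: [-3.8, 1.2, 4.5]
grip_width: 0.0128
grasp_force: 25.6
```

Request:
play_rows([
  [0,0,0,0,0,0],
  [0,0,0,0,0,0],
  [0,0,0,0,0,0],
  [0,0,0,0,0,0],
  [0,0,0,0,0,0],
])

```text
t: 74.85
tcp_pos: [0.5444, -0.0228, 0.2433]
ee_rot: [-179.8, -0.0, -179.1]
wrist_force: [-2.8, -4.1, 3.1]
grip_width: 0.0128
grasp_force: 25.5
```

Request:
play_rows([
  [0,0,0,0,0,0],
  [0,0,0,0,0,0],
  [0,0,0,0,0,0],
  [0,0,-25,0,0,0],
  [0,0,-60,0,0,0],
], hand=0.1)

```text
t: 75.35
tcp_pos: [0.543, -0.0208, 0.3011]
ee_rot: [179.9, -0.3, -179.0]
wrist_force: [0.7, -0.0, -0.2]
grip_width: 0.0385
grasp_force: 0.0
```

Request:
play_rows([
  [0,0,-30,0,0,0],
  [30,-20,-40,0,0,0],
  [70,-60,-40,0,0,0],
  [110,-100,-40,0,0,0],
  [140,-140,-40,0,0,0],
])

```text
t: 75.85
tcp_pos: [0.4138, -0.1537, 0.3434]
ee_rot: [-180.0, 0.1, -178.9]
wrist_force: [0.7, -0.9, -0.8]
grip_width: 0.0387
grasp_force: 0.0
```

Request:
play_rows([
  [0,-40,0,0,0,0],
  [0,-80,0,0,0,0],
  [0,-120,0,0,0,0],
  [0,-150,0,0,0,0],
  [0,-150,0,0,0,0],
])

```text
t: 76.35
tcp_pos: [0.4176, -0.3066, 0.3423]
ee_rot: [-180.0, -0.0, -179.3]
wrist_force: [-0.1, 1.0, -0.1]
grip_width: 0.0385
grasp_force: 0.0
```

```bash
python3 -c "
from h import *
im=tail(); get_image('scene'); cv2.imwrite('pics/fin.png',im)
print('middle',st(0,0)); print([(k,n,np.round(d['location'],3),d['score']) for n in ('top','scene') for k in ('lens','lock_grip','tail_grip','shaft0_mid') for d in look_for(n,k)])
for xs in(-.084,-.028,.028,.084):
  ys=np.arange(-.03,.03,.002); print(xs,[int(cv2.getRectSubPix(im,(1,1),tuple(map(float,pix('top',[*st(xs,y),.078]))))[0,0].mean()) for y in ys])
a=cv2.imread('pics/t5.png'); d=cv2.absdiff(a,im).max(2); print(state()['t'])
"
```

```text
green [([244, 191, 16, 88, 1128], [250.8, 233.5]), ([333, 192, 12, 85, 938], [338.6, 234.1])]
middle [0.6006 0.0106]
[('lens', 'top', array([0.452, 0.018, 0.037]), 0.56), ('lock_grip', 'top', array([0.45 , 0.022, 0.035]), 0.8), ('tail_grip', 'top', array([ 0.596, -0.092,  0.092]), 0.77), ('tail_grip', 'top', array([ 0.6  , -0.006,  0.016]), 0.61), ('shaft0_mid', 'top', array([0.515, 0.013, 0.074]), 0.62), ('lens', 'scene', array([0.617, 0.027, 0.244]), 0.85), ('lock_grip', 'scene', array([0.463, 0.023, 0.037]), 0.67), ('tail_grip', 'scene', array([ 0.639, -0.08 ,  0.088]), 0.67), ('tail_grip', 'scene', array([0.646, 0.023, 0.016]), 0.37), ('shaft0_mid', 'scene', array([0.523, 0.035, 0.074]), 0.75), ('shaft0_mid', 'scene', array([ 0.64 , -0.079,  0.087]), 0.39)]
-0.084 [199, 200, 199, 199, 200, 199, 186, 164, 140, 124, 117, 113, 105, 103, 104, 104, 104, 105, 105, 106, 105, 105, 107, 116, 131, 138, 140, 140, 140, 139]
-0.028 [212, 224, 217, 169, 142, 148, 176, 211, 233, 222, 194, 191, 186, 182, 181, 179, 173, 176, 177, 178, 178, 177, 178, 178, 178, 177, 175, 173, 170, 169]
0.028 [224, 235, 234, 233, 233, 233, 234, 233, 230, 223, 220, 219, 220, 220, 220, 219, 219, 220, 219, 219, 219, 219, 219, 225, 231, 234, 234, 233, 233, 233]
0.084 [199, 199, 199, 199, 199, 199, 201, 196, 174, 137, 136, 138, 138, 138, 137, 137, 136, 135, 134, 132, 130, 131, 131, 131, 149, 179, 202, 200, 199, 200]
76.85
```

```bash
python3 -c "
from h import *
im=cv2.imread('pics/fin.png'); g=cv2.cvtColor(im,cv2.COLOR_BGR2GRAY); u=pix('top',[*st(0,0),.243]); print(u)
x,y=u.astype(int); c=cv2.resize(g[y-60:y+60,x-60:x+60],None,fx=4,fy=4,interpolation=cv2.INTER_CUBIC)
r=cv2.HoughCircles(c,cv2.HOUGH_GRADIENT,1,200,param1=100,param2=25,minRadius=75,maxRadius=115)
for q in r[0][:3]: w=np.array([x-60+q[0]/4,y-60+q[1]/4]); print(w,q[2]/4,ray('top',*w,.243),np.linalg.norm(ray('top',*w,.243)[:2]-st(0,0)))
"
```

```text
[289.62028736 224.45040245]
[290.625 224.375] 23.9 [0.60078224 0.00851057 0.243     ] 0.002097366653984765
```

The lens is 2 mm from the middle point, and everything else is in place. Handing in.

```bash
python3 -c "
from workcell import *
print(close_job())"
```

```text
the job is handed in; nothing more can be done
None
```

I handed the job in at about 77 s of the 208 s allowed; the hand-in returned no verdict. By my last checks, all four shafts sit between the points with the tailstock run up about 41 mm by camera (40 nominal), the lock is at its locked stop, and the lens is about 2 mm from the middle.

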